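Offer up a wooden hinge leaf for its pin

ROBOT

A 7-joint arm with a two-finger parallel gripper is mounted at the origin on the work surface. World frame = base frame: x ahead of the robot, y to its left, z up, the work surface at z = 0. Lengths are in m, angles in rad, forces in N, time in s.
With the tool pointing down it reaches from about 0.4 to 0.9 m from the base axis. Payload 5.6 kg.
Tool frame: the origin (TCP) lies at the very end of the fingers, on their centre line; the grasp point (between the pads) lies 19 mm behind it; x points along the fingers, z is the direction in which the jaws open and shut, and the axes are right-handed (so a half turn about x gives the same grasp; the last joint's range is limited). The gripper opens to 92 mm and grips with 3 to 60 N. Pads are 20 mm wide; open, the fingers measure 128 mm over their backs; the gripper's body (75 mm by 189 mm) begins 69 mm behind the grasp point.
Start: joints at [1.29, 0.468, -0.012, 1.603, 0.006, 1.071, -0.056], TCP at [0.153, -0.632, 0.176] pointing down, gripper open.
Joint ranges: [-2.53, 2.53], [-0.31, 2.02], [-1.57, 1.55], [0.28, 2.44], [-1.29, 4.43], [0.15, 1.84], [-2.92, 2.92]. Speed limits (rad/s): [2.57, 2.57, 3.14, 3.14, 3.14, 3.14, 3.14].

INTERFACE

Orientations are given as [roll, pitch, yaw] about the fixed x, y, z axes, in that order (R = Rz(yaw) Ry(pitch) Rx(roll)).
In Python, from workcell import get_obs, eyes, order gives the robot as it stands. The module is installed in compiled form; this text tells all that it offers.
- The arm moves only by the tool jog_arm, never from a script. Its argument "commands" is a list of rows, each a list of 7 numbers: the shift along the tool's x, y, z each as a share of 0.12 m, from -1 to 1, then the turn, a rotation vector about the tool's x, y, z each as a share of 2 rad, from -1 to 1, then the closure, from 0 (fully open) to 1 (shut). In form: [[x, y, z, rx, ry, rz, jaw], ...]. A call has 1 to 20 rows; each row is the pose to reach, as a shift and turn from the pose commanded when the call began, along the tool's axes at that moment; what a row does not reach only later rows make up. A row lasts 1/12 s, in which the tool goes at most 41.7 mm and 7.16 degrees, less where a joint would pass 70% of its speed; a pose out of reach is approached as far as the arm can. A call with a number of a shift or a turn outside -1 to 1 is refused whole. A call with a gripper value outside its range is refused whole. The fingers move at their own pace and stop on an object; "force" is the grip in N (left out, the last holds). Time passes only in rows, so rows that repeat a pose let the fingers close. It gives the time, the measured TCP pose, the force and the opening at its end, in the units of the state.
- get_obs(): the state, without advancing time (a new reading comes with each control period).
- eyes.get_image(name): name is "scene" or "top" or "wrist"; returns (picture, depth): 480x640x3 uint8, red, green, blue; 480x640 float32, m along the optical axis (not along the pixel's ray), 0 where there is no reading.
- eyes.camera_model(name): a dict with "K" (3x3 intrinsics, pixels), "k1" (the pictures are not rectified: a ray, as slopes to the right and down, at radius r is drawn at 1 + k1 r^2 times it, then the intrinsics apply), "world_from_camera" (4x4, takes a point from camera to world coordinates); the wrist camera has in their place "tool_from_camera" (4x4, takes a point from camera to tool coordinates, whose origin is the TCP and whose axes are the tool frame's). Camera axes: x right, y up, looking along -z (the intrinsics and any distortion apply to the point x, -y, -z); pixel columns grow to the right and rows downward; lengths in m; the calibration is good to about 2 mm. A picture is of the moment at which its call begins: read the wrist's pose just before it. camera_model takes no time and is no camera call.
- order.job_done(): hands the job in, once; it reports no verdict.
The state is a dict: "clock": time; "q": joint angles; "joint_velocities": joint speeds; "joint_efforts": joint torques, N m; "tool_pos": TCP position; "eef_rot": TCP orientation; "force": force on the tool from outside, world axes, zero at the start; "wrist_torque": the same for the moment, N m; "opening": finger opening in m.
Only numpy, scipy, OpenCV 4.12 (cv2) and the standard library are available. Lean on these libraries where they do the work, as an engineer would, in place of code of your own. Each camera call takes 0.05 s, during which the arm holds its last target.

TASK

Carry the two wood offcuts lying on top of the jamb block to the scrap bin and leave them in it. Then pick up the loose single-knuckle hinge leaf and bring its knuckle between the block's two knuckles, leaf level, so that the three holes line up well enough for the pin to slide straight through, without jamming it against the block. Finish while still holding the leaf there, in mid-air with only the gripper carrying it, and leave everything else on the bench where it is.

Things in the scene. Friction and masses are not known exactly. Their poses are not given: they have to be found in the camera images.
- jamb: Fixed dark wooden block topped by a pale screwed-on hinge leaf, together 90 (x) x 150 (y) x 74 (z) mm. Origin: centre of underside; z up, y along the hinge, -x front, roughly towards the robot. Two knuckles stand out of the top front edge: rings along y, outer diameter 30, hole 16, 36 mm long, centred at x -67, y +39 and -39, z 75, tops at z 90.
- jamb_eye (a point): Point on the block's hinge axis midway between its two knuckles, 75 mm above the bench; axes as jamb. The gap between the knuckles is 42 mm, open above, below (down to the bench) and in front; the block's front face is 22 mm behind this point.
- leaf: Loose pale wooden leaf with one knuckle, flat on the bench, 63 to 126 g. Plate 100 (x) x 50 (y) x 14 (z) mm; origin: centre of the plate's underside, z up, +x towards the knuckle, y along the hinge. Centre of mass near x = +14. To fit, its +x points the same way as the block's +x, the plate standing out in front of the block.
- leaf_eye (a point): Centre of the leaf's knuckle hole, at x 65, y 0, z 15 mm in the leaf's frame; axes as leaf. The knuckle is a ring along y, outer diameter 30, hole 16, 36 mm long, its underside flush with the plate's.
- offcut_a: Wood offcut lying on top of the jamb block, a stick 42 (x) x 24 (y) x 20 (z) mm with a lump on top up to z = 29 mm near x = -8; 20 g. Origin: centre of the stick's underside, z up.
- offcut_b: Wood offcut lying on top of the jamb block, a chunk 30 (x) x 28 (y) x 24 (z) mm with a small toe out to x = +22 mm (20 wide, 12 high); 20 g. Origin: centre of the chunk's underside, z up.
- bin: Fixed open plywood scrap bin, 160 x 160 x 70 mm outside, walls and floor about 6 mm. Origin: centre of the underside, z up.
- pin: Bystander: the hinge pin, a wooden dowel, diameter 10, 130 mm long, with a square head, lying behind the block. Not to be moved.
- spare: Bystander: another hinge leaf, with two knuckles, plate 80 x 100 x 14 mm, lying flat. Not to be moved.
- gouge: Bystander: carving gouge lying on the bench, 240 mm long, origin near its ferrule.
- chisel: Bystander: a second carving tool lying on the bench, 240 mm long, origin near its ferrule.
- mallet: Bystander: round carver's mallet standing on its head, diameter 92, 230 mm tall, origin under its centre.
- glue: Bystander: grey glue bottle, diameter 60, 150 mm tall, origin under its centre.
- brush: Bystander: bench brush lying on the bench.
Things that resemble listed ones, but are neither listed nor needed, are in the scene too. What is shaped like the offcut_a but purple or red is not meant.

How it is judged:
By the outcome, as a careful person would: the job done as asked, in the order asked, and still so for the second after the job is handed in, while the arm keeps its last pose, push and grip.
It also fails if it takes over 72 s, if anything falls off the work surface, if the arm or the gripper's body presses on something with over 40 N, if the wrist force passes 120 N, or if a joint passes its speed limit or range.

## Working session

There is one attempt and no reset: what is moved stays moved. The work goes in short steps, Python scripts to look and compute and a tool call to move; the robot and the scene stay as the last step left them, time stands still between calls to the robot, and variables do not carry over. Pictures are saved under pics/ and viewed, and the job is handed in when it is done.

Besides the shell and the picture viewer there is one more tool, called after "Emit:" as name([rows], argument=value, ...), one row to a line, values as JSON. jog_arm: Moves the arm, as the interface text tells. Shift numbers are shares of 0.12 m and turn numbers shares of 2 rad, none past 1 either way. Its arguments: {"type":"object","properties":{"commands":{"type":"array","items":{"type":"array","items":{"type":"number"}}},"force":{"type":"number"}},"required":["commands"]}

```bash
mkdir -p pics; ls; cat > h.py <<'E'
import numpy as np, cv2
from workcell import get_obs, eyes, order
from scipy.spatial.transform import Rotation as R
def save(n,im): cv2.imwrite('pics/'+n+'.png', im[:,:,::-1])
def shot(cam,n):
    o=get_obs(); im,d=eyes.get_image(cam); m=eyes.camera_model(cam)
    if 'world_from_camera' in m: T=np.array(m['world_from_camera'])
    else:
        W=np.eye(4); W[:3,:3]=R.from_euler('xyz',o['eef_rot']).as_matrix(); W[:3,3]=o['tool_pos']
        T=W@np.array(m['tool_from_camera'])
    save(n,im); np.savez('pics/'+n+'.npz',im=im,d=d,T=T,K=np.array(m['K']),k1=m['k1'])
    return load(n)
def load(n):
    z=np.load('pics/'+n+'.npz'); return dict(z)
def rays(s,uv):
    uv=np.asarray(uv,float).reshape(-1,1,2)
    p=cv2.undistortPoints(uv,s['K'],np.array([float(s['k1']),0,0,0]),None,None,None) if 0 else None
    K=s['K'];k=float(s['k1']); a=(uv[:,0]-[K[0,2],K[1,2]])/[K[0,0],K[1,1]]
    r=a.copy()
    for _ in range(20): r=a/(1+k*(r**2).sum(1,keepdims=True))
    dc=np.c_[r[:,0],-r[:,1],-np.ones(len(r))]
    return s['T'][:3,3], dc@s['T'][:3,:3].T   # per unit depth
def onz(s,uv,z):
    o,d=rays(s,uv); t=(z-o[2])/d[:,2]; return o+d*t[:,None]
def byd(s,uv):
    uv=np.asarray(uv).reshape(-1,2); o,d=rays(s,uv)
    dd=s['d'][np.round(uv[:,1]).astype(int),np.round(uv[:,0]).astype(int)]
    return o+d*dd[:,None]
def cloud(s):
    v,u=np.mgrid[0:480,0:640]; P=byd(s,np.c_[u.ravel(),v.ravel()]).reshape(480,640,3); P[s['d']==0]=np.nan; return P
def proj(s,P):
    P=np.atleast_2d(P); c=(P-s['T'][:3,3])@s['T'][:3,:3]; r=np.c_[c[:,0],-c[:,1]]/-c[:,2:3]
    r=r*(1+float(s['k1'])*(r**2).sum(1,keepdims=True)); return r*[s['K'][0,0],s['K'][1,1]]+[s['K'][0,2],s['K'][1,2]]
E
python3 - <<'E'
from h import *
print(get_obs())
for c in ['scene','top','wrist']:
    s=shot(c,c+'0'); print(c,s['K'],s['k1'],s['T'])
E
```

```text
pics
{'clock': 0.0, 'q': array([ 1.29002295,  0.46838926, -0.01161733,  1.60365505,  0.00601194,
        1.0714075 , -0.0562863 ]), 'joint_velocities': array([-0.00196237, -0.00017682, -0.00108265,  0.001741  , -0.0001199 ,
        0.00124173, -0.00157855]), 'joint_efforts': array([ 7.13794839e-05, -5.20573425e+01, -1.25424092e-02, -2.43747514e+01,
       -5.67030301e-02,  1.73145114e-02,  1.62388446e-04]), 'tool_pos': array([ 0.15287159, -0.63106978,  0.17521959]), 'eef_rot': array([-3.07000546,  1.56897168,  1.88012547]), 'force': array([-0.18151778,  0.0008532 ,  0.71567169]), 'wrist_torque': array([-0.00252252, -0.02643702,  0.04278403]), 'opening': 0.09195979198822349}
scene [[463.42269918   0.         320.5001613 ]
 [  0.         463.42269918 230.30683968]
 [  0.           0.           1.        ]] 0.03783924551945056 [[-0.10508748 -0.76467499  0.63578989  1.2811642 ]
 [ 0.99446128 -0.08198736  0.06576345  0.0572012 ]
 [ 0.00183907  0.63917935  0.76905551  0.95394562]
 [ 0.          0.          0.          1.        ]]
top [[558.40224638   0.         315.10024451]
 [  0.         558.40224638 234.26853171]
 [  0.           0.           1.        ]] -0.17111989128523142 [[-0.01149515  0.99438054 -0.10523882  0.39269399]
 [-0.99992486 -0.01098297  0.00544512 -0.0197628 ]
 [ 0.00425869  0.1052935   0.99443207  1.75098847]
 [ 0.          0.          0.          1.        ]]
wrist [[377.39844113   0.         322.31045771]
 [  0.         377.39844113 237.48226411]
 [  0.           0.           1.        ]] -0.06888586835039318 [[ 0.23668123  0.93189433  0.27487263  0.23032186]
 [-0.97158588  0.22750433  0.06528896 -0.61260972]
 [-0.0016923  -0.28251504  0.95926138  0.38227008]
 [ 0.          0.          0.          1.        ]]
```

View pics/scene0.png

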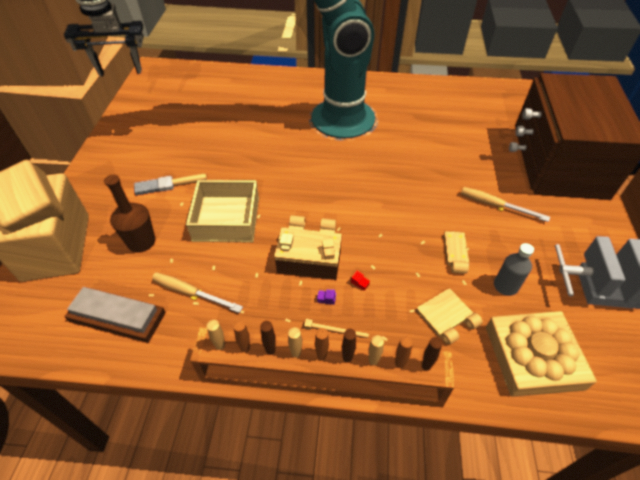

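View pics/top0.png

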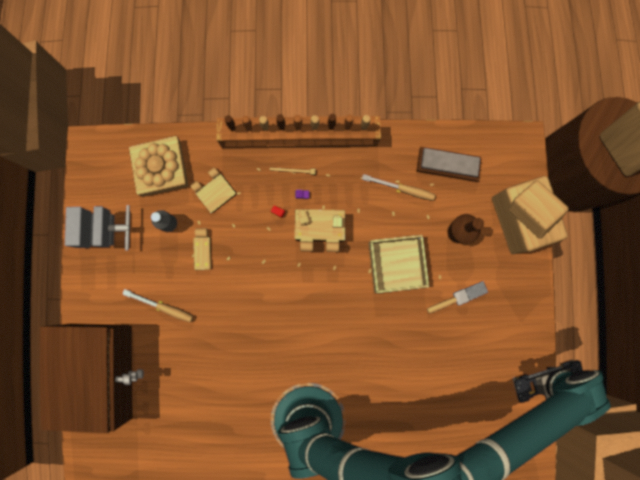

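View pics/wrist0.png

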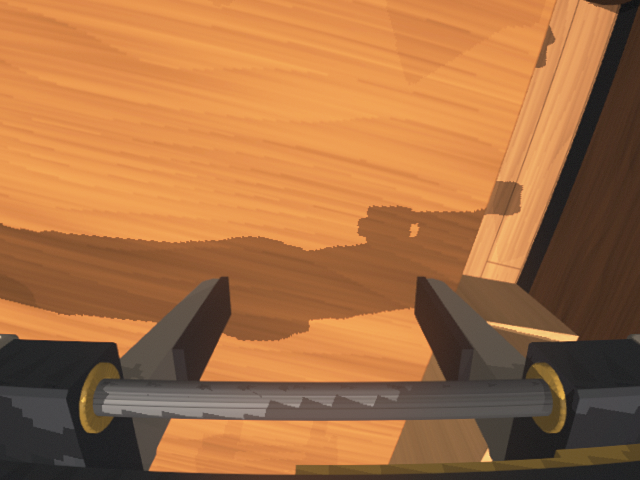

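The scene view shows the jamb at (308,250) with the two pale offcuts on top at (286,240) and (327,245). The bin is at (224,210), the single-knuckle leaf at (457,252), and the spare two-knuckle leaf at (448,312). Red and purple look-alikes sit on the bench at (360,280) and (326,296). Next I enlarge and measure.

```bash
python3 - <<'E'
from h import *
a=load('scene0');b=load('top0')
def crop(s,x,y,w,h,k): return cv2.resize(s['im'][y:y+h,x:x+w],(w*k,h*k),interpolation=cv2.INTER_CUBIC)
save('c1',np.vstack([crop(a,260,205,120,100,5)])); 
save('c2',np.hstack([crop(b,280,195,80,70,5),crop(b,180,215,60,70,5)]))
print('top', [(p,byd(b,p)[0].round(3)) for p in [(320,227),(305,217),(338,221),(305,245),(333,245),(202,255),(202,234),(400,263),(375,263),(466,230),(163,220),(214,192)]])
print('scene', [(p,byd(a,p)[0].round(3)) for p in [(286,240),(327,245),(308,245),(297,222),(328,225),(457,248),(458,267),(224,210)]])
E
```

```text
top [((320, 227), array([ 0.591, -0.044,  0.08 ])), ((305, 217), array([0.619, 0.001, 0.106])), ((338, 221), array([ 0.607, -0.098,  0.098])), ((305, 245), array([0.536, 0.002, 0.097])), ((333, 245), array([ 0.535, -0.082,  0.098])), ((202, 255), array([0.515, 0.326, 0.015])), ((202, 234), array([0.58 , 0.325, 0.023])), ((400, 263), array([ 0.484, -0.296,  0.001])), ((375, 263), array([ 0.485, -0.216,  0.006])), ((466, 230), array([ 0.572, -0.476,  0.13 ])), ((163, 220), array([0.613, 0.425, 0.117])), ((214, 192), array([0.717, 0.292, 0.005]))]
scene [((286, 240), array([ 0.612, -0.094,  0.098])), ((327, 245), array([0.619, 0.004, 0.101])), ((308, 245), array([ 0.602, -0.043,  0.073])), ((297, 222), array([ 0.543, -0.078,  0.086])), ((328, 225), array([ 0.547, -0.   ,  0.089])), ((457, 248), array([0.528, 0.328, 0.017])), ((458, 267), array([0.595, 0.323, 0.028])), ((224, 210), array([ 0.451, -0.297,  0.003]))]
```

View pics/c1.png

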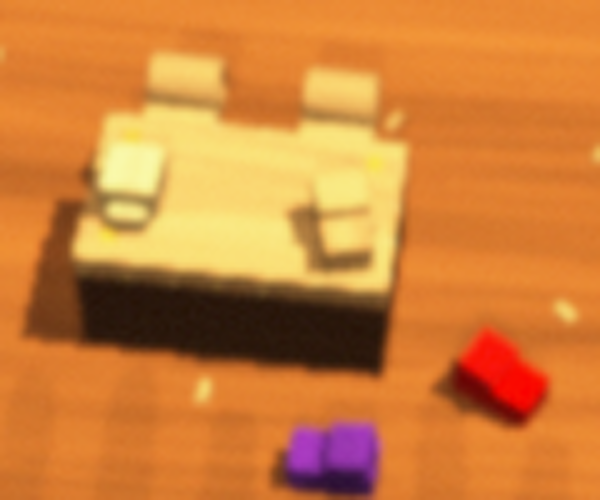

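View pics/c2.png

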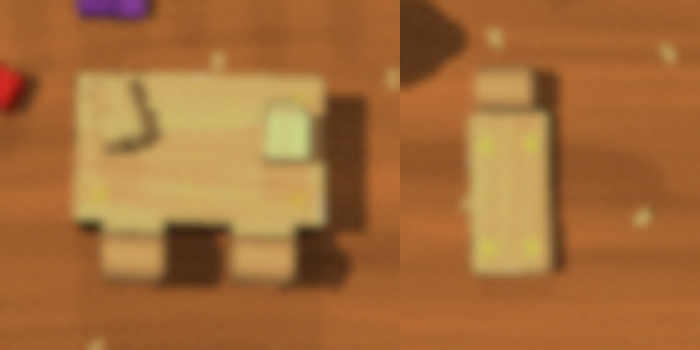

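```bash
cat >> h.py <<'E'
def down(psi):
    z=np.array([np.cos(psi),np.sin(psi),0]); x=np.array([0,0,-1.]); return np.c_[x,np.cross(z,x),z]
def rel(pos,psi,o=None,Rt=None):
    o=o or get_obs(); R0=R.from_euler('xyz',o['eef_rot']).as_matrix()
    p=R0.T@(np.array(pos)-o['tool_pos'])/0.12
    w=R.from_matrix(R0.T@(down(psi) if Rt is None else Rt)).as_rotvec()/2
    print('shift',p.round(3),'turn',w.round(3),'rows',np.linalg.norm(p)*.12/.0417,np.linalg.norm(w)*2/.125)
def psi_now():
    R0=R.from_euler('xyz',get_obs()['eef_rot']).as_matrix(); return np.arctan2(R0[1,2],R0[0,2]),R0
E
python3 - <<'E'
from h import *
print(psi_now())
for p in [(0.5,-0.05,.36)]:
  for psi in [np.pi/2,-np.pi/2]: rel(p,psi)
E
```

```text
(np.float64(-1.333132016030625), array([[-4.34825971e-04,  9.71890482e-01,  2.35433009e-01],
       [ 1.32414038e-03,  2.35433385e-01, -9.71889586e-01],
       [-9.99999029e-01, -1.10856477e-04, -1.38929199e-03]]))
shift [-1.533  3.951 -4.029] turn [-1.452e+00 -0.000e+00 -1.000e-03] rows 16.8268651641878 23.231426590385208
shift [-1.533  3.951 -4.029] turn [ 0.119 -0.001  0.   ] rows 16.8268651641878 1.9013476397166964
```

Emit:
jog_arm([
  [-0.4, 1, -1, 0.12, 0, 0, 0],
  [-0.4, 1, -1, 0.12, 0, 0, 0],
  [-0.4, 1, -1, 0.12, 0, 0, 0],
  [-0.4, 1, -1, 0.12, 0, 0, 0],
  [-0.4, 1, -1, 0.12, 0, 0, 0],
])

```text
clock: 0.57
tool_pos: [0.2464, -0.4819, 0.2259]
eef_rot: [1.705, 1.568, 0.14]
force: [1.4, -0.3, -0.5]
opening: 0.0922
```

Emit:
jog_arm([
  [-0.4, 0.8, -1, 0, 0, 0, 0],
  [-0.4, 0.8, -1, 0, 0, 0, 0],
  [-0.4, 0.8, -1, 0, 0, 0, 0],
  [-0.4, 0.8, -1, 0, 0, 0, 0],
  [-0.4, 0.8, -1, 0, 0, 0, 0],
])

```text
clock: 0.98
tool_pos: [0.3436, -0.3619, 0.2745]
eef_rot: [1.406, 1.566, -0.156]
force: [-0.0, -0.3, 0.3]
opening: 0.0917
```

Emit:
jog_arm([
  [-0.4, 0.6, -1, 0, 0, 0, 0],
  [-0.4, 0.6, -1, 0, 0, 0, 0],
  [-0.4, 0.6, -1, 0, 0, 0, 0],
  [-0.4, 0.6, -1, 0, 0, 0, 0],
])

```text
clock: 1.32
tool_pos: [0.4124, -0.2437, 0.3216]
eef_rot: [1.571, 1.568, 0.002]
force: [0.7, 0.0, 1.6]
opening: 0.0917
```

Emit:
jog_arm([
  [-0.4, 0.6, -1, 0, 0, 0, 0],
  [-0.4, 0.6, -1, 0, 0, 0, 0],
  [-0.4, 0.6, -1, 0, 0, 0, 0],
  [-0.4, 0.6, -1, 0, 0, 0, 0],
])

```text
clock: 1.65
tool_pos: [0.4844, -0.1233, 0.3697]
eef_rot: [1.914, 1.568, 0.345]
force: [0.0, -0.1, 0.0]
opening: 0.092
```

Emit:
jog_arm([
  [0, 0.2, -0.6, 0, 0, 0, 0],
  [0, 0.2, -0.6, 0, 0, 0, 0],
  [0, 0.2, -0.6, 0, 0, 0, 0],
])

```text
clock: 1.9
tool_pos: [0.5078, -0.0479, 0.3682]
eef_rot: [2.883, 1.567, 1.321]
force: [-0.6, -0.3, -0.1]
opening: 0.092
```

```bash
python3 - <<'E'
from h import *
s=shot('wrist','w1'); print(get_obs()['tool_pos'],psi_now()[0],s['T'].round(3))
E
```

```text
[ 0.50703917 -0.05187817  0.36794134] -1.5659777582863597 [[ 0.01   0.959  0.282  0.587]
 [-1.     0.01  -0.001 -0.048]
 [-0.004 -0.282  0.96   0.575]
 [ 0.     0.     0.     1.   ]]
```

View pics/w1.png

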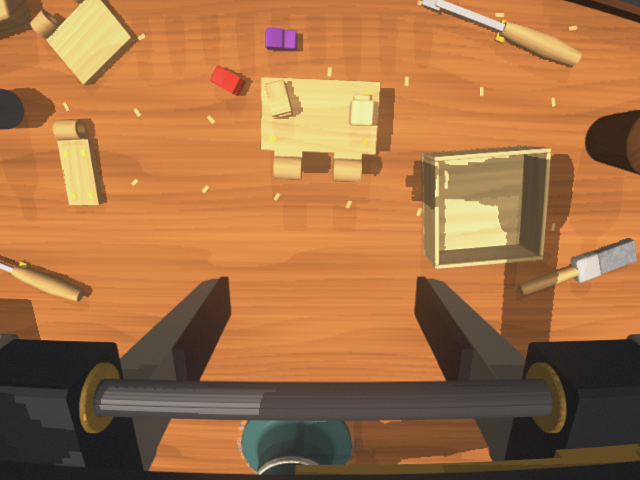

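The wrist view shows the jamb at (320,115), with offcut_a at (279,100) and offcut_b at (362,110). Its knuckles are at (288,167) and (348,168), the leaf is at (80,170) and the bin at (488,205). I'll take a closer view for the two-view measurement.

Emit:
jog_arm([
  [0.9, -0.1, 0, 0, 0, 0, 0],
  [0.9, -0.1, 0, 0, 0, 0, 0],
  [0.9, -0.1, 0, 0, 0, 0, 0],
  [0.9, -0.1, 0, 0, 0, 0, 0],
  [0.9, -0.1, 0, 0, 0, 0, 0],
])

```text
clock: 2.37
tool_pos: [0.4938, -0.0567, 0.2598]
eef_rot: [-1.621, 1.569, 3.087]
force: [0.6, 0.1, 0.1]
opening: 0.0919
```

```bash
python3 - <<'E'
from h import *
s=shot('wrist','w2'); print(get_obs()['tool_pos'],psi_now()[0],s['T'].round(3))
im=s['im']; save('w2c',cv2.resize(im[0:270,180:540],(800,600),interpolation=cv2.INTER_CUBIC))
E
```

```text
[ 0.49524792 -0.05646278  0.26134668] -1.5744406765350796 [[-0.003  0.959  0.285  0.574]
 [-1.    -0.003 -0.001 -0.057]
 [-0.    -0.285  0.959  0.466]
 [ 0.     0.     0.     1.   ]]
```

View pics/w2c.png

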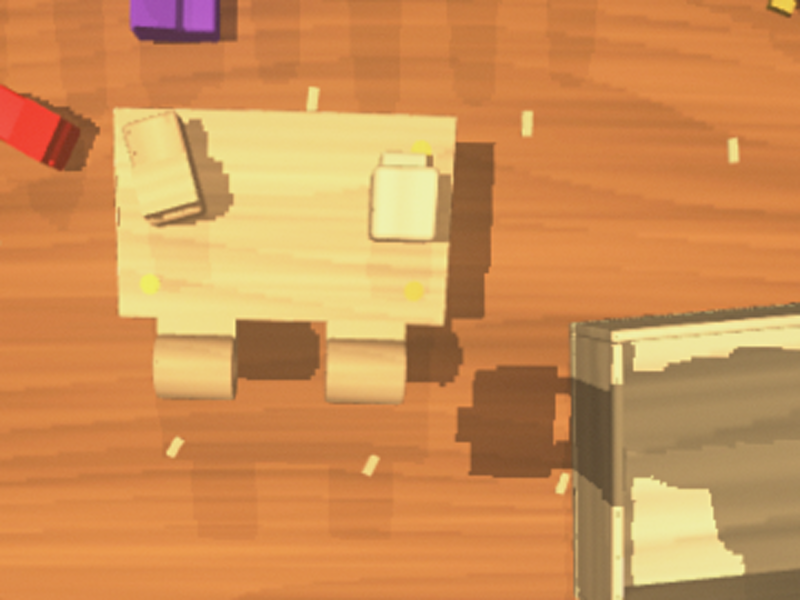

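The crop shows offcut_a at (163,168) with a slanted long side, offcut_b at (405,200) with its toe facing up-image (+x), and the knuckles at (195,367) and (366,370). Both offcuts are pale wood on the block; the red and purple ones are on the bench and not meant.

```bash
python3 - <<'E'
from h import *
for n in ['w1','w2']:
    s=load(n);P=cloud(s)
    def box(name,m):
        pts=np.argwhere(m)[:,::-1].astype(np.float32); Q=P[m]
        r=cv2.minAreaRect((Q[:,:2]*1000).astype(np.float32)); print(n,name,len(Q),'z med',np.median(Q[:,2]).round(4),np.nanpercentile(Q[:,2],[5,95]).round(4),'rect',np.round(r[0],1),np.round(r[1],1),round(r[2],1))
    X,Y,Z=P[...,0],P[...,1],P[...,2]
    reg=(X>.5)&(X<.68)&(Y>-.16)&(Y<.08)
    t=reg&(Z>.066)&(Z<.0785)&(X>.56)
    box('jamb top',t)
    cm=reg&(Z>.082)
    nn,lab,st,c=cv2.connectedComponentsWithStats(cm.astype(np.uint8))
    for i in range(1,nn):
        if st[i,4]>60: box('blob',lab==i)
    # lump of a
    m=reg&(X>.57)&(Y>-.04)&(Z>.0975); box('a lump',m) if m.sum()>5 else 0
    m=reg&(X>.57)&(Y<-.06)&(Z>.092); box('b chunk',m)
    m=reg&(X>.57)&(Y<-.06)&(Z>.08)&(Z<.092); print('b toe mean',P[m].mean(0).round(4))
    print('bench z',np.nanmedian(Z[(X>.55)&(X<.62)&(Y>.08)&(Y<.2)]))
    bw=(Z>.055)&(Z<.085)&(Y<-.15)&(X<.7); box('bin',bw)
    lm=(Z>.008)&(Z<.04)&(X>.4)&(X<.65)&(Y>.24)&(Y<.4)
    if lm.sum()>100: box('leaf',lm)
E
```

```text
w1 jamb top 6742 z med 0.0724 [0.071 0.074] rect [603.  -41.9] [150.   88.1] 88.9
w1 blob 741 z med 0.0943 [0.0904 0.1015] rect [620.4   8.2] [42.1 24.5] 14.2
w1 blob 657 z med 0.0959 [0.0839 0.0976] rect [608.7 -93.9] [27.  36.7] 87.8
w1 blob 514 z med 0.0867 [0.0828 0.0888] rect [536.2  -0.9] [36.1 25.4] 87.8
w1 blob 511 z med 0.0866 [0.0826 0.089 ] rect [533.9 -79.1] [25.8 35. ] 0.7
w1 blob 69356 z med 0.5101 [0.4401 0.527 ] rect [519.8 -47.1] [ 40.6 164. ] 0.6
w1 a lump 338 z med 0.1 [0.0981 0.1019] rect [612.6   6.2] [20.  24.4] 14.2
w1 b chunk 568 z med 0.0962 [0.0939 0.0977] rect [605.7 -93.8] [27.  30.7] 87.7
b toe mean [ 0.6203 -0.0919  0.0846]
bench z -0.0014829165993359705
w1 bin 3651 z med 0.0673 [0.0564 0.0781] rect [ 497.4 -345.5] [180.1 314.2] 14.4
w1 leaf 2629 z med 0.0128 [0.0106 0.0274] rect [560.9 327.6] [ 54.3 177.8] 89.7
w2 jamb top 11213 z med 0.0724 [0.0711 0.0738] rect [602.7 -41.8] [150.5  87.8] 88.4
w2 blob 1318 z med 0.0943 [0.09   0.1013] rect [620.1   7.7] [42.4 24.7] 14.6
w2 blob 1133 z med 0.096 [0.0841 0.0976] rect [608.6 -93.9] [28.2 36.1] 89.4
w2 blob 856 z med 0.0867 [0.0828 0.0887] rect [535.6  -0.7] [36.2 25.1] 89.5
w2 blob 843 z med 0.0866 [0.0828 0.0887] rect [533.7 -79. ] [35.9 25.3] 87.5
w2 blob 62613 z med 0.4021 [0.3407 0.4187] rect [513.2 -56.2] [163.4  26.8] 89.7
w2 a lump 611 z med 0.0998 [0.0982 0.1018] rect [612.7   5.8] [20.4 24.7] 14.1
w2 b chunk 987 z med 0.0962 [0.0943 0.0976] rect [605.7 -93.7] [28.3 30. ] 88.0
b toe mean [ 0.6171 -0.0918  0.0846]
bench z -0.0015346232230584456
w2 bin 4674 z med 0.067 [0.0563 0.0692] rect [ 480.3 -282. ] [160.8 161.9] 5.5
w2 leaf 3256 z med 0.0126 [0.0104 0.0254] rect [560.7 326.3] [ 52.3 178.9] 89.3
```

```bash
python3 - <<'E'
from h import *
rel((0.620,0.008,0.11),-1.318)
E
```

```text
shift [ 1.262  1.036 -0.541] turn [-0.128  0.    -0.001] rows 4.950998785796684 2.0515509365442854
```

Emit:
jog_arm([
  [0.8, 1, -0.54, -0.128, 0, 0, 0.3],
  [0.8, 1, -0.54, -0.128, 0, 0, 0.3],
  [0.8, 1, -0.54, -0.128, 0, 0, 0.3],
  [0.8, 1, -0.54, -0.128, 0, 0, 0.3],
  [0.8, 1, -0.54, -0.128, 0, 0, 0.3],
  [0.8, 1, -0.54, -0.128, 0, 0, 0.3],
])

```text
clock: 2.92
tool_pos: [0.6159, 0.0098, 0.1632]
eef_rot: [-2.508, 1.569, 2.459]
force: [-0.7, -0.2, 0.5]
opening: 0.064
```

```bash
python3 - <<'E'
from h import *
print(get_obs()['tool_pos'],get_obs()['opening'],psi_now()[0]); rel((0.620,0.008,0.079),-1.318)
s=shot('wrist','w3')
E
```

```text
[0.61587927 0.0098484  0.16321411] 0.06398620219693299 -1.316210380774554
shift [0.702 0.03  0.025] turn [ 0.001 -0.001  0.001] rows 2.0224249593463193 0.02210979021080188
```

View pics/w3.png

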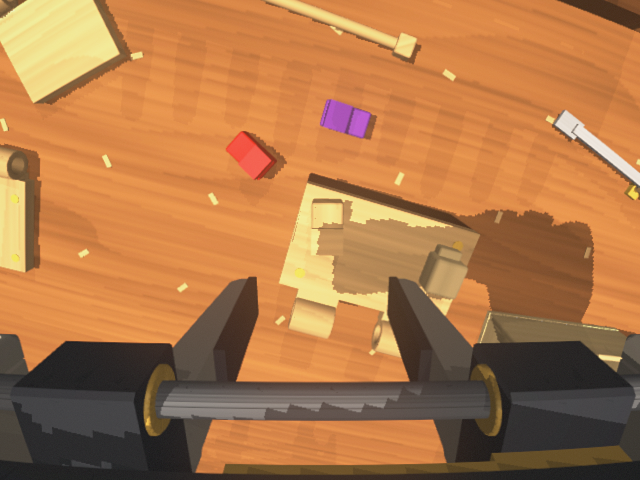

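Offcut_a sits at (327,230), square to the jaws and centred between them. Descending to grip it.

Emit:
jog_arm([
  [0.35, 0.03, 0.02, 0, 0, 0, 0.3],
  [0.7, 0.03, 0.02, 0, 0, 0, 0.3],
  [0.7, 0.03, 0.02, 0, 0, 0, 0.3],
  [0.7, 0.03, 0.02, 0, 0, 0, 0.9],
  [0.7, 0.03, 0.02, 0, 0, 0, 0.9],
  [0.7, 0.03, 0.02, 0, 0, 0, 0.9],
  [0.7, 0.03, 0.02, 0, 0, 0, 0.9],
  [0.7, 0.03, 0.02, 0, 0, 0, 0.9],
  [0.7, 0.03, 0.02, 0, 0, 0, 0.9],
], force=15)

```text
clock: 3.72
tool_pos: [0.6194, 0.0076, 0.0816]
eef_rot: [1.186, 1.569, -0.131]
force: [-0.5, 0.2, 0.6]
opening: 0.0262
```

Emit:
jog_arm([
  [0, 0, 0, 0, 0, 0, 0.9],
  [0, 0, 0, 0, 0, 0, 0.9],
  [-0.3, 0, 0, 0, 0, 0, 0.9],
  [-0.6, 0, 0, 0, 0, 0, 0.9],
  [-0.6, 0, 0, 0, 0, 0, 0.9],
])

```text
clock: 4.13
tool_pos: [0.6231, 0.0087, 0.159]
eef_rot: [1.366, 1.56, 0.05]
force: [1.5, 0.6, 0.6]
opening: 0.0095
```

```bash
python3 - <<'E'
from h import *
print(get_obs()['tool_pos'],get_obs()['opening'],psi_now()[0]); rel((0.510,-0.28,0.15),-1.475)
s=shot('wrist','w4')
E
```

```text
[0.62309049 0.00868165 0.15900784] 0.00949369871397345 -1.316801905961515
shift [ 0.063 -1.517  2.092] turn [ 0.079  0.001 -0.005] rows 7.438217149048455 1.2687278101988766
```

View pics/w4.png

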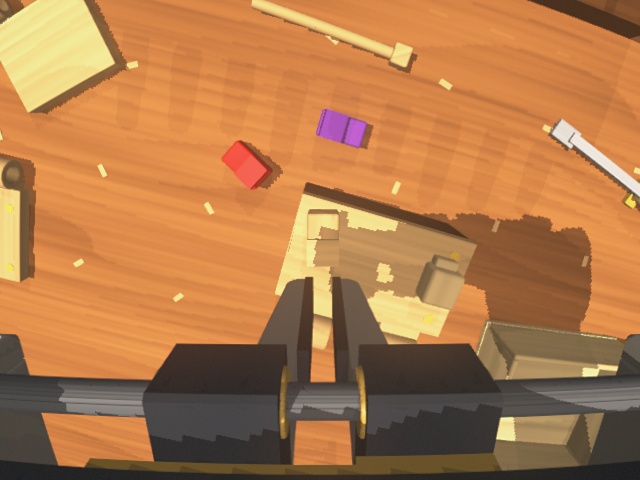

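The jaws closed to 9.5 mm and offcut_a is still on the block at (322,225), so the grasp missed. I'll re-measure.

```bash
cat >> h.py <<'E'
def blobs(s,zlo=.082,xr=(.57,.68),yr=(-.16,.08),zhi=.12):
    P=cloud(s);X,Y,Z=P[...,0],P[...,1],P[...,2]
    cm=(X>xr[0])&(X<xr[1])&(Y>yr[0])&(Y<yr[1])&(Z>zlo)&(Z<zhi)
    nn,lab,st,c=cv2.connectedComponentsWithStats(cm.astype(np.uint8))
    for i in range(1,nn):
        if st[i,4]>60:
            Q=P[lab==i]; r=cv2.minAreaRect((Q[:,:2]*1000).astype(np.float32))
            print(st[i,4],'z',np.percentile(Q[:,2],[5,50,95]).round(4),'rect',np.round(r[0],1),np.round(r[1],1),round(r[2],1),'px',c[i].round())
E
python3 - <<'E'
from h import *
for n in ['w3','w4']:
    s=load(n); print(n,proj(s,[[.62,.008,.08]]),s['T'][:3,3]); blobs(s); blobs(s,.0975,yr=(-.04,.08))
blobs(load('top0')); blobs(load('scene0'))
E
```

```text
w3 [[326.17214218 226.03929478]] [0.69318891 0.02974482 0.37002074]
1730 z [0.0907 0.0943 0.1012] rect [622.4   8.1] [38.9 24. ] 13.9 px [327. 228.]
1657 z [0.0837 0.0957 0.0972] rect [609.2 -93.4] [28.3 37.5] 87.5 px [444. 273.]
839 z [0.0981 0.0998 0.1015] rect [613.3   5.9] [20.1 24.1] 13.4 px [327. 242.]
w4 [[322.05888442 236.74982261]] [0.69778686 0.0286954  0.36676041]
1769 z [0.0904 0.0939 0.1013] rect [622.2   8.3] [38.9 23.6] 14.6 px [323. 239.]
1679 z [0.0836 0.0957 0.0972] rect [609.3 -93.3] [27.9 36.6] 88.3 px [441. 284.]
845 z [0.0983 0.0999 0.1017] rect [613.1   5.9] [20.2 23.2] 14.3 px [322. 253.]
118 z [0.088  0.0994 0.1071] rect [619.    7.6] [42.5 26.7] 13.3 px [303. 218.]
111 z [0.0861 0.0979 0.1062] rect [608.  -96.1] [28.3 38.3] 83.2 px [337. 222.]
187 z [0.0837 0.097  0.1005] rect [611.1 -94.6] [39.  28.1] 0.0 px [286. 241.]
200 z [0.0863 0.0961 0.1042] rect [623.    7.3] [41.4 24.2] 13.5 px [328. 248.]
```

The position is confirmed in all views and offcut_a hasn't moved, so I lifted before the jaws had closed. I'll repeat with more closing time.

Emit:
jog_arm([
  [0, 0, 0, 0, 0, 0, 0.4],
  [0, 0, 0, 0, 0, 0, 0.4],
  [0, 0, 0, 0, 0, 0, 0.4],
  [0, 0, 0, 0, 0, 0, 0.4],
  [0, 0, 0, 0, 0, 0, 0.4],
  [0.3, -0.02, 0, 0, 0, 0, 0.4],
  [0.67, -0.02, 0, 0, 0, 0, 0.4],
  [0.67, -0.02, 0, 0, 0, 0, 0.4],
  [0.67, -0.02, 0, 0, 0, 0, 0.4],
  [0.67, -0.02, 0, 0, 0, 0, 0.85],
  [0.67, -0.02, 0, 0, 0, 0, 0.85],
  [0.67, -0.02, 0, 0, 0, 0, 0.85],
  [0.67, -0.02, 0, 0, 0, 0, 0.85],
  [0.67, -0.02, 0, 0, 0, 0, 0.85],
  [0.67, -0.02, 0, 0, 0, 0, 0.85],
  [0.67, -0.02, 0, 0, 0, 0, 0.85],
  [0.67, -0.02, 0, 0, 0, 0, 0.85],
], force=15)

```text
clock: 5.6
tool_pos: [0.6164, 0.007, 0.0719]
eef_rot: [0.722, 1.571, -0.596]
force: [-0.1, -0.0, 0.3]
opening: 0.0142
```

Emit:
jog_arm([
  [0, 0, 0, 0, 0, 0, 0.85],
])

```text
clock: 5.68
tool_pos: [0.6163, 0.0071, 0.0718]
eef_rot: [-1.24, 1.571, -2.557]
force: [-0.7, -1.4, -0.1]
opening: 0.0137
```

```bash
python3 - <<'E'
from h import *
print(get_obs())
s=shot('wrist','w5'); a=shot('scene','s5')
save('s5c',cv2.resize(a['im'][180:300,230:390],(800,600),interpolation=cv2.INTER_CUBIC))
blobs(s)
E
```

```text
{'clock': 5.6833, 'q': array([ 0.25662665,  0.58013428, -0.43567418,  1.74695758,  0.30440871,
        0.88178801, -1.62893219]), 'joint_velocities': array([ 0.00120334,  0.00248083, -0.00022471,  0.00013029, -0.00113892,
        0.00092648,  0.0006455 ]), 'joint_efforts': array([ 7.60318682e-03, -5.19839823e+01, -6.18615702e+00, -2.05790931e+01,
        1.53891895e-03, -7.57146464e-02,  1.91273884e-04]), 'tool_pos': array([0.61631983, 0.00708019, 0.0717758 ]), 'eef_rot': array([-1.24011886,  1.57073141, -2.55722867]), 'force': array([-0.68428627, -1.42169801, -0.09169072]), 'wrist_torque': array([-0.02846729,  0.0041008 ,  0.02214847]), 'opening': 0.013688605873210446}
3587 z [0.0899 0.0934 0.1166] rect [623.8   9.6] [35.  41.8] 73.7 px [323. 270.]
2798 z [0.0835 0.0955 0.0971] rect [609.8 -93.5] [28.5 36.7] 87.9 px [490. 328.]
```

View pics/w5.png

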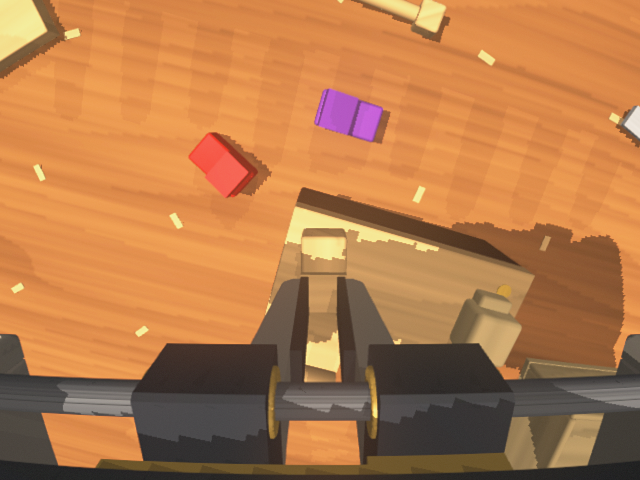

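View pics/s5c.png

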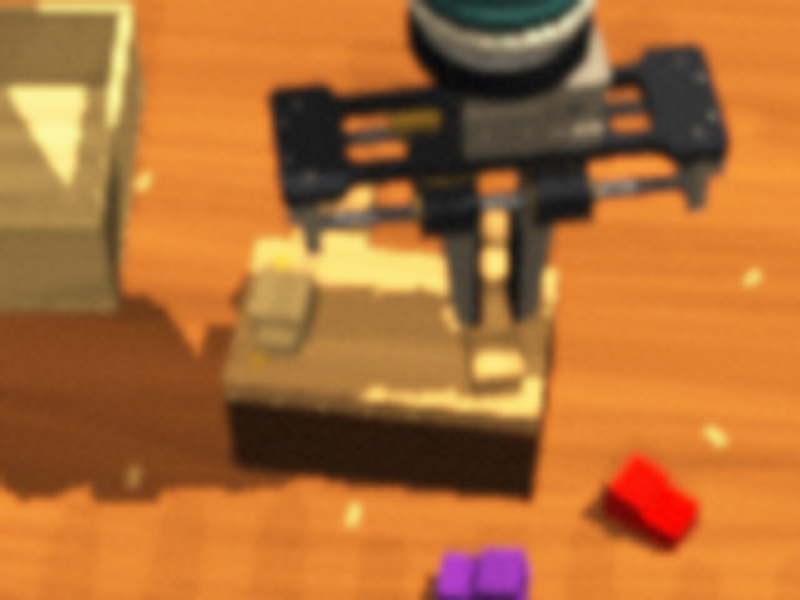

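```bash
python3 - <<'E'
from h import *
for n,c in [('w5',(.616,.007,.072)),('s5',(.616,.007,.072))]:
    s=load(n);P=cloud(s); im=s['im'].astype(int)
    dark=(im.max(2)<110)&(np.abs(im[...,0]-im[...,2])<25)
    d=np.hypot(P[...,0]-c[0],P[...,1]-c[1]); m=dark&(d<.05)&(P[...,2]<.15)&(P[...,2]>.0)
    Q=P[m]; print(n,len(Q)); q=np.c_[np.argwhere(m)[:,::-1],Q][np.argsort(Q[:,2])]
    print(q[:400:25].round(3)); print(proj(s,[c]))
    # in-jaw coordinates
    psi=-1.316; z=np.array([np.cos(psi),np.sin(psi)]); y=np.array([-z[1],z[0]])
    low=Q[(Q[:,2]<.13)]; rel_=low[:,:2]-c[:2]
    print('jaw coord hist',np.histogram(rel_@z*1000,bins=range(-50,55,5)),'along',np.percentile(rel_@y*1000,[2,50,98]), 'z',np.percentile(low[:,2],[0,2,50]))
E
```

```text
w5 0
[]
[[322.44065409 268.6896195 ]]Traceback (most recent call last):
  File "<stdin>", line 11, in <module>
    return _quantile_unchecked(
        a, q, axis, out, overwrite_input, method, keepdims, weights)
    return _ureduce(a,
                    func=_quantile_ureduce_func,
    ...<5 lines>...
                    overwrite_input=overwrite_input,
                    method=method)
    r = func(a, **kwargs)
    result = _quantile(arr,
                       quantiles=q,
    ...<2 lines>...
                       out=out,
                       weights=wgt)
    slices_having_nans = np.isnan(arr[-1, ...])
                                  ~~~^^^^^^^^^
IndexError: index -1 is out of bounds for axis 0 with size 0
```

```bash
python3 - <<'E'
from h import *
s=load('w5');
for p in [(292,285),(304,285),(341,285),(352,285),(304,310),(341,310),(323,290),(323,310),(323,260),(323,245),(290,320),(360,320)]: print(p,s['im'][p[1],p[0]],byd(s,p)[0].round(4))
s=load('s5');
for p in [(324,243),(323,240),(334,243),(335,240),(329,241),(329,236),(329,252)]: print(p,s['im'][p[1],p[0]],byd(s,p)[0].round(4))
print(np.array(eyes.camera_model('wrist')['tool_from_camera']).round(4))
for n in ['w1','w3','w4']:
    s=load(n); print(n,[byd(s,p)[0].round(4) for p in [(225,285),(420,285),(305,285),(340,285)]])
E
```

```text
(292, 285) [113  93  76] [0.6214 0.023  0.1168]
(304, 285) [86 63 45] [0.6237 0.0178 0.119 ]
(341, 285) [84 62 46] [0.6278 0.0013 0.1186]
(352, 285) [110  93  76] [ 0.6284 -0.004   0.1169]
(304, 310) [76 56 41] [0.624  0.0166 0.1436]
(341, 310) [75 56 42] [0.6276 0.0024 0.1434]
(323, 290) [201 151  95] [0.6146 0.0063 0.0987]
(323, 310) [199 149  95] [0.6047 0.0038 0.1012]
(323, 260) [201 151  96] [0.6283 0.0099 0.092 ]
(323, 245) [246 235 157] [0.6363 0.012  0.092 ]
(290, 320) [104  88  72] [0.6225 0.0214 0.1513]
(360, 320) [104  88  74] [ 0.6294 -0.0041  0.1517]
(324, 243) [62 53 42] [ 0.6277 -0.0022  0.1191]
(323, 240) [74 64 53] [ 0.6284 -0.0045  0.1307]
(334, 243) [91 73 50] [0.6213 0.0203 0.114 ]
(335, 240) [78 69 57] [0.6226 0.0224 0.1271]
(329, 241) [186 132  67] [0.606  0.0075 0.1005]
(329, 236) [167 121  60] [0.5723 0.0047 0.0775]
(329, 252) [251 232 129] [0.6359 0.0104 0.0975]
[[ 2.000e-04  2.825e-01 -9.593e-01 -2.069e-01]
 [ 1.200e-03  9.593e-01  2.825e-01  7.960e-02]
 [ 1.000e+00 -1.200e-03 -2.000e-04 -1.000e-04]
 [ 0.000e+00  0.000e+00  0.000e+00  1.000e+00]]
w1 [array([ 0.5151, -0.002 ,  0.4113]), array([ 0.5161, -0.0942,  0.4111]), array([ 0.3354, -0.0195, -0.0019]), array([ 0.3362, -0.0775, -0.0016])]
w3 [array([ 0.5088,  0.0902, -0.0013]), array([ 0.5878, -0.0841,  0.0719]), array([0.5628, 0.0116, 0.0717]), array([ 0.5707, -0.0174,  0.0723])]
w4 [array([ 0.5204,  0.0882, -0.0022]), array([ 0.6011, -0.0797,  0.0821]), array([0.6298, 0.0189, 0.2058]), array([0.6341, 0.0034, 0.2065])]
```

```bash
python3 - <<'E'
from h import *
for n,c,tz in [('w5',(296,300,304,341,345,348),.0718),('w4',(299,303,307,338,342),.159),('w1',(226,420),.368),('w3',(250,256,393),.163)]:
    s=load(n);P=cloud(s)
    for u in c:
        col=P[265:300,u,2]
        j=np.argmax(np.abs(np.diff(np.nan_to_num(col)))>.003); 
        print(n,u,'row',265+j+1,'P',P[265+j+1:265+j+4,u].round(4).tolist(),'dz tip',round(P[265+j+1,u,2]-tz,4))
E
```

```text
w5 296 row 279 P [[0.6215, 0.0217, 0.1092], [0.6215, 0.0216, 0.1103], [0.6213, 0.0215, 0.1111]] dz tip 0.0374
w5 300 row 275 P [[0.6199, 0.0199, 0.0991], [0.6192, 0.0197, 0.0987], [0.6184, 0.0196, 0.0981]] dz tip 0.0273
w5 304 row 277 P [[0.6234, 0.0182, 0.1089], [0.6237, 0.0181, 0.1109], [0.624, 0.0181, 0.1128]] dz tip 0.0371
w5 341 row 277 P [[0.6279, 0.0008, 0.1088], [0.6283, 0.001, 0.1111], [0.6281, 0.001, 0.1119]] dz tip 0.037
w5 345 row 278 P [[0.6285, -0.0009, 0.1106], [0.6284, -0.0009, 0.1114], [0.6282, -0.0009, 0.1123]] dz tip 0.0388
w5 348 row 279 P [[0.6284, -0.0025, 0.1105], [0.6276, -0.0027, 0.1097], [0.6279, -0.0025, 0.1118]] dz tip 0.0387
w4 299 row 279 P [[0.6285, 0.0219, 0.1973], [0.6283, 0.0218, 0.1979], [0.6283, 0.0217, 0.1992]] dz tip 0.0383
w4 303 row 279 P [[0.6289, 0.02, 0.1969], [0.629, 0.02, 0.1983], [0.6286, 0.0198, 0.1987]] dz tip 0.0379
w4 307 row 267 P [[0.5892, 0.0129, 0.0712], [0.5885, 0.0127, 0.0718], [0.5876, 0.0125, 0.0716]] dz tip -0.0878
w4 338 row 267 P [[0.5962, -0.0119, 0.0727], [0.5953, -0.0121, 0.0725], [0.594, -0.0125, 0.0714]] dz tip -0.0863
w4 342 row 279 P [[0.634, 0.0019, 0.1979], [0.6335, 0.0018, 0.1979], [0.6337, 0.0019, 0.1997]] dz tip 0.0389
w1 226 row 270 P [[0.3611, 0.1099, 0.0], [0.3591, 0.1102, -0.0005], [0.3575, 0.1102, -0.0]] dz tip -0.368
w1 420 row 277 P [[0.5179, -0.0954, 0.4057], [0.5179, -0.0951, 0.4069], [0.5179, -0.0948, 0.4082]] dz tip 0.0377
w3 250 row 277 P [[0.6165, 0.0462, 0.2008], [0.6162, 0.0461, 0.2014], [0.6165, 0.0458, 0.2031]] dz tip 0.0378
w3 256 row 277 P [[0.6171, 0.0434, 0.2006], [0.6168, 0.0433, 0.201], [0.616, 0.0432, 0.2002]] dz tip 0.0376
w3 393 row 277 P [[0.634, -0.0208, 0.2005], [0.6339, -0.0206, 0.2018], [0.6336, -0.0206, 0.2023]] dz tip 0.0375
```

Depth readings from the wrist and scene cameras both put the physical fingertips about 38 mm short of the reported TCP. That explains the miss, since the jaws closed above the stick. From here on, fingertip height = reported TCP z + 38 mm. Retrying with that correction.

Emit:
jog_arm([
  [0, 0, 0, 0, 0, 0, 0.4],
  [0, 0, 0, 0, 0, 0, 0.4],
  [0, 0, 0, 0, 0, 0, 0.4],
  [0, 0, 0, 0, 0, 0, 0.4],
  [0, 0, 0, 0, 0, 0, 0.4],
  [0, 0, 0, 0, 0, 0, 0.4],
  [0.13, 0.03, 0, 0, 0, 0, 0.4],
  [0.26, 0.03, 0, 0, 0, 0, 0.4],
  [0.26, 0.03, 0, 0, 0, 0, 0.4],
  [0.26, 0.03, 0, 0, 0, 0, 0.85],
  [0.26, 0.03, 0, 0, 0, 0, 0.85],
  [0.26, 0.03, 0, 0, 0, 0, 0.85],
  [0.26, 0.03, 0, 0, 0, 0, 0.85],
  [0.26, 0.03, 0, 0, 0, 0, 0.85],
  [0.26, 0.03, 0, 0, 0, 0, 0.85],
  [0.26, 0.03, 0, 0, 0, 0, 0.85],
], force=15)

```text
clock: 7.12
tool_pos: [0.6203, 0.008, 0.0412]
eef_rot: [1.217, 1.57, -0.101]
force: [-0.2, -0.5, 2.2]
opening: 0.0239
```

Gripped at 23.9 mm, which matches the stick's 24 mm width. Lifting, then heading for the bin.

Emit:
jog_arm([
  [0, 0, 0, 0, 0, 0, 0.9],
  [-0.3, 0, 0, 0, 0, 0, 0.9],
  [-0.6, 0, 0, 0, 0, 0, 0.9],
  [-0.6, 0, 0, 0, 0, 0, 0.9],
])

```text
clock: 7.45
tool_pos: [0.6243, 0.0089, 0.1192]
eef_rot: [1.363, 1.56, 0.046]
force: [1.9, 0.3, 0.9]
opening: 0.0243
```

```bash
python3 - <<'E'
from h import *
print(get_obs()['tool_pos'],get_obs()['opening'],psi_now()[0]); rel((0.505,-0.28,0.10),-1.475)
E
```

```text
[0.62431836 0.00888162 0.11921567] 0.024319875393637936 -1.3169052993548538
shift [ 0.148 -1.569  2.08 ] turn [ 0.079  0.001 -0.005] rows 7.50943074946958 1.2678010136287796
```

Emit:
jog_arm([
  [0, -0.76, 1, 0.08, 0, 0, 0.9],
  [0, -0.76, 1, 0.08, 0, 0, 0.9],
  [0, -0.76, 1, 0.08, 0, 0, 0.9],
  [0, -0.76, 1, 0.08, 0, 0, 0.9],
  [0, -0.76, 1, 0.08, 0, 0, 0.9],
])

```text
clock: 7.87
tool_pos: [0.5587, -0.1389, 0.1121]
eef_rot: [-0.606, 1.566, -2.093]
force: [0.1, -0.5, 0.6]
opening: 0.0241
```

```bash
python3 - <<'E'
from h import *
print(get_obs()['tool_pos'],get_obs()['opening'],psi_now()[0]); rel((0.505,-0.28,0.05),-1.475)
E
```

```text
[ 0.55873305 -0.13891927  0.1121032 ] 0.024129290092923722 -1.4867828086719315
shift [ 0.523 -0.543  1.132] turn [-0.006  0.002  0.001] rows 3.914666583742509 0.1012293286439049
```

Emit:
jog_arm([
  [0, -0.55, 1, 0, 0, 0, 0.9],
  [0, -0.55, 1, 0, 0, 0, 0.9],
  [0, -0.55, 1, 0, 0, 0, 0.9],
  [0, -0.55, 1, 0, 0, 0, 0.9],
  [0.4, -0.55, 1, 0, 0, 0, 0.9],
  [0.7, -0.55, 1, 0, 0, 0, 0.9],
  [0.98, -0.55, 1, 0, 0, 0, 0.9],
  [0.98, -0.55, 1, 0, 0, 0, 0.9],
  [0.98, -0.55, 1, 0, 0, 0, 0.5],
  [0.98, -0.55, 1, 0, 0, 0, 0.5],
  [0.98, -0.55, 1, 0, 0, 0, 0.5],
  [0.98, -0.55, 1, 0, 0, 0, 0.5],
  [0.98, -0.55, 1, 0, 0, 0, 0.5],
  [0, -0.55, 1, 0, 0, 0, 0.5],
  [0, -0.55, 1, 0, 0, 0, 0.5],
  [0, -0.55, 1, 0, 0, 0, 0.5],
  [0, -0.55, 1, 0, 0, 0, 0.5],
])

```text
clock: 9.28
tool_pos: [0.5123, -0.2587, 0.1208]
eef_rot: [0.989, 1.557, -0.488]
force: [1.7, -0.6, -0.2]
opening: 0.0458
```

```bash
python3 - <<'E'
from h import *
print(get_obs()['tool_pos'],get_obs()['opening'],psi_now()[0]); rel((0.606,-0.094,0.12),-1.597)
s=shot('wrist','w6'); blobs(s); blobs(s,zlo=.01,zhi=.06,xr=(.42,.54),yr=(-.34,-.22))
E
```

```text
[ 0.51230232 -0.25865432  0.12077224] 0.04584216942157626 -1.4770838288562398
shift [ 0.007  0.906 -1.293] turn [ 0.06   0.003 -0.006] rows 4.5431397362725745 0.9661883183690558
3081 z [0.0837 0.0958 0.0974] rect [608.7 -94.7] [29.1 37.2] 88.1 px [70. 80.]
1477 z [0.0211 0.0257 0.0332] rect [ 507.4 -254.5] [39.1 24. ] 4.2 px [316. 232.]
```

View pics/w6.png

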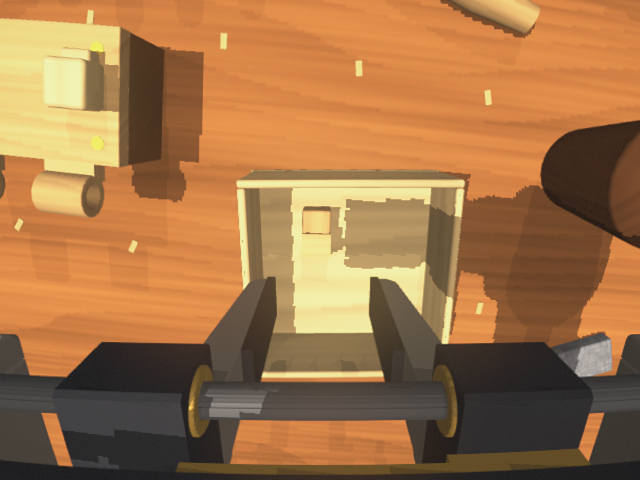

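Offcut_a lies in the bin at (316,235). Now offcut_b at (72,80).

Emit:
jog_arm([
  [-0.1, 0.45, -0.65, 0.06, 0, 0, 0.4],
  [-0.1, 0.9, -1, 0.06, 0, 0, 0.4],
  [-0.1, 0.9, -1, 0.06, 0, 0, 0.4],
  [-0.1, 0.9, -1, 0.06, 0, 0, 0.4],
  [-0.1, 0.9, -1, 0.06, 0, 0, 0.4],
])

```text
clock: 9.75
tool_pos: [0.6075, -0.1176, 0.1248]
eef_rot: [2.551, 1.565, 0.965]
force: [0.6, 0.5, 0.6]
opening: 0.0552
```

```bash
python3 - <<'E'
from h import *
print(get_obs()['tool_pos'],get_obs()['opening'],psi_now()[0]); rel((0.606,-0.094,0.04),-1.597)
E
```

```text
[ 0.60749787 -0.11759299  0.12477255] 0.05521264904327532 -1.5863500996709787
shift [ 0.707 -0.018 -0.193] turn [ 0.005 -0.003 -0.002] rows 2.1104831557287707 0.09779998905575234
```

Emit:
jog_arm([
  [0, -0.02, -0.19, 0, 0, 0, 0.4],
  [0.2, -0.02, -0.19, 0, 0, 0, 0.4],
  [0.5, -0.02, -0.19, 0, 0, 0, 0.4],
  [0.7, -0.02, -0.19, 0, 0, 0, 0.4],
  [0.7, -0.02, -0.19, 0, 0, 0, 0.4],
  [0.7, -0.02, -0.19, 0, 0, 0, 0.85],
  [0.7, -0.02, -0.19, 0, 0, 0, 0.85],
  [0.7, -0.02, -0.19, 0, 0, 0, 0.85],
  [0.7, -0.02, -0.19, 0, 0, 0, 0.85],
  [0.7, -0.02, -0.19, 0, 0, 0, 0.85],
  [0.7, -0.02, -0.19, 0, 0, 0, 0.85],
  [0.7, -0.02, -0.19, 0, 0, 0, 0.85],
])

```text
clock: 10.75
tool_pos: [0.6017, -0.1044, 0.0409]
eef_rot: [0.721, 1.57, -0.876]
force: [0.5, -0.4, 2.9]
opening: 0.0279
```

Emit:
jog_arm([
  [0, 0, 0, 0, 0, 0, 0.85],
  [-0.3, 0, 0, 0, 0, 0, 0.85],
  [-0.7, 0, 0, 0, 0, 0, 0.85],
  [-0.7, 0, 0, 0, 0, 0, 0.85],
])

```text
clock: 11.08
tool_pos: [0.6059, -0.1043, 0.131]
eef_rot: [1.462, 1.561, -0.135]
force: [2.2, 0.4, 0.8]
opening: 0.0278
```

```bash
python3 - <<'E'
from h import *
print(get_obs()['tool_pos'],get_obs()['opening'],psi_now()[0]); rel((0.450,-0.29,0.10),-1.475)
E
```

```text
[ 0.60593208 -0.10428706  0.13103851] 0.027788910270838775 -1.5968592356651579
shift [ 0.248 -1.261  1.581] turn [-0.061  0.001 -0.005] rows 5.862683882410722 0.9781986862968208
```

Emit:
jog_arm([
  [0, -0.7, 0.9, -0.06, 0, 0, 0.85],
  [0, -0.7, 0.9, -0.06, 0, 0, 0.85],
  [0, -0.7, 0.9, -0.06, 0, 0, 0.85],
  [0, -0.7, 0.9, -0.06, 0, 0, 0.85],
])

```text
clock: 11.42
tool_pos: [0.5103, -0.2163, 0.1243]
eef_rot: [-0.817, 1.566, -2.301]
force: [-0.2, -0.6, -0.5]
opening: 0.0281
```

```bash
python3 - <<'E'
from h import *
print(get_obs()['tool_pos'],get_obs()['opening'],psi_now()[0]); rel((0.450,-0.295,0.01),-1.475)
E
```

```text
[ 0.51032932 -0.21629371  0.1242889 ] 0.02814120069816954 -1.4845032820780346
shift [ 0.956 -0.554  0.607] turn [-0.005  0.002  0.002] rows 3.628659512667629 0.08394111921345918
```

Emit:
jog_arm([
  [0, -0.5, 0.6, 0, 0, 0, 0.85],
  [0, -0.5, 0.6, 0, 0, 0, 0.85],
  [0, -0.5, 0.6, 0, 0, 0, 0.85],
  [0.3, -0.5, 0.6, 0, 0, 0, 0.85],
  [0.6, -0.5, 0.6, 0, 0, 0, 0.85],
  [0.9, -0.5, 0.6, 0, 0, 0, 0.85],
  [0.9, -0.5, 0.6, 0, 0, 0, 0.85],
  [0.9, -0.5, 0.6, 0, 0, 0, 0.5],
  [0.9, -0.5, 0.6, 0, 0, 0, 0.5],
  [0.9, -0.5, 0.6, 0, 0, 0, 0.5],
  [0.9, -0.5, 0.6, 0, 0, 0, 0.5],
  [0.9, -0.5, 0.6, 0, 0, 0, 0.5],
  [0.9, -0.5, 0.6, 0, 0, 0, 0.5],
  [0, -0.5, 0.6, 0, 0, 0, 0.5],
  [0, -0.5, 0.6, 0, 0, 0, 0.5],
  [0, -0.5, 0.6, 0, 0, 0, 0.5],
  [-0.2, -0.5, 0.6, 0, 0, 0, 0.2],
])

```text
clock: 12.83
tool_pos: [0.4625, -0.2876, 0.1514]
eef_rot: [0.853, 1.568, -0.624]
force: [0.6, -1.2, -0.5]
opening: 0.0508
```

```bash
python3 - <<'E'
from h import *
print(get_obs()['tool_pos'],get_obs()['opening'],psi_now()[0])
s=shot('wrist','w7'); blobs(s,zlo=.01,zhi=.06,xr=(.41,.54),yr=(-.34,-.22))
E
```

```text
[ 0.46254542 -0.28762004  0.15136171] 0.05083897716804302 -1.4769804585971331
1379 z [0.0225 0.0255 0.0332] rect [ 505.8 -254.6] [42.3 23.9] 4.4 px [289. 166.]
1223 z [0.0156 0.0279 0.0295] rect [ 469.7 -285.1] [36.3 27.3] 5.1 px [320. 210.]
242 z [0.0123 0.0338 0.0566] rect [ 410.5 -332.4] [ 1.2 15. ] 3.5 px [367. 280.]
```

View pics/w7.png

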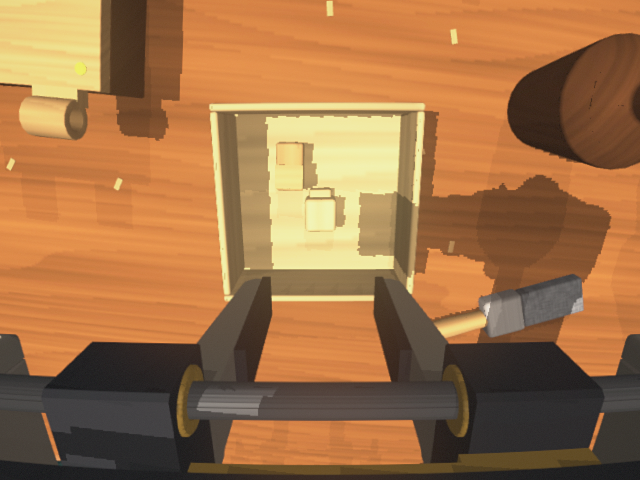

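Both offcuts are in the bin, at (290,166) and (320,210). Next I move above the leaf.

Emit:
jog_arm([
  [-0.4, 0, -1, 0.047, 0, 0, 0],
  [-0.4, 0, -1, 0.047, 0, 0, 0],
  [-0.4, 0, -1, 0.047, 0, 0, 0],
  [-0.4, 0, -1, 0.047, 0, 0, 0],
])

```text
clock: 13.22
tool_pos: [0.452, -0.1613, 0.1996]
eef_rot: [1.446, 1.567, -0.117]
force: [0.3, -0.2, 0.4]
opening: 0.0811
```

Emit:
jog_arm([
  [0, 0, -1, 0, 0, 0, 0],
  [0, 0, -1, 0, 0, 0, 0],
  [0, 0, -1, 0, 0, 0, 0],
])

```text
clock: 13.47
tool_pos: [0.4505, -0.046, 0.1971]
eef_rot: [1.146, 1.569, -0.425]
force: [0.6, 0.7, 0.7]
opening: 0.0917
```

Emit:
jog_arm([
  [0, 0, -1, 0, 0, 0, 0],
  [0, 0, -1, 0, 0, 0, 0],
  [0, 0, -1, 0, 0, 0, 0],
])

```text
clock: 13.72
tool_pos: [0.4504, 0.0745, 0.1971]
eef_rot: [1.38, 1.569, -0.19]
force: [0.9, 0.8, -0.3]
opening: 0.0918
```

Emit:
jog_arm([
  [0, 0, -1, 0, 0, 0, 0],
  [0, 0, -1, 0, 0, 0, 0],
  [0, 0, -1, 0, 0, 0, 0],
])

```text
clock: 13.97
tool_pos: [0.4505, 0.1946, 0.197]
eef_rot: [1.794, 1.569, 0.224]
force: [0.9, 0.1, 0.6]
opening: 0.0917
```

Emit:
jog_arm([
  [0, 0, -1, 0, 0, 0, 0],
  [0, 0, -1, 0, 0, 0, 0],
  [0, 0, -1, 0, 0, 0, 0],
  [0, 0, -1, 0, 0, 0, 0],
  [0, 0, -1, 0, 0, 0, 0],
])

```text
clock: 14.38
tool_pos: [0.4497, 0.3145, 0.1964]
eef_rot: [-2.513, 1.57, 2.204]
force: [-0.1, -0.7, 0.3]
opening: 0.0919
```

```bash
python3 - <<'E'
from h import *
print(get_obs()['tool_pos'],get_obs()['opening'],psi_now()[0])
s=shot('wrist','w8'); blobs(s,zlo=.006,zhi=.05,xr=(.41,.64),yr=(.22,.4)); blobs(s,zlo=.016,zhi=.05,xr=(.41,.64),yr=(.22,.4))
E
```

```text
[0.44966424 0.31452071 0.19640559] 0.09185816351434392 -1.5661968008502243
6359 z [0.0112 0.0127 0.0276] rect [536.9 329. ] [130.6  50.4] 2.1 px [309. 119.]
1246 z [0.0194 0.026  0.0289] rect [586.4 330.5] [29.8 36.3] 2.4 px [306.  65.]
```

View pics/w8.png

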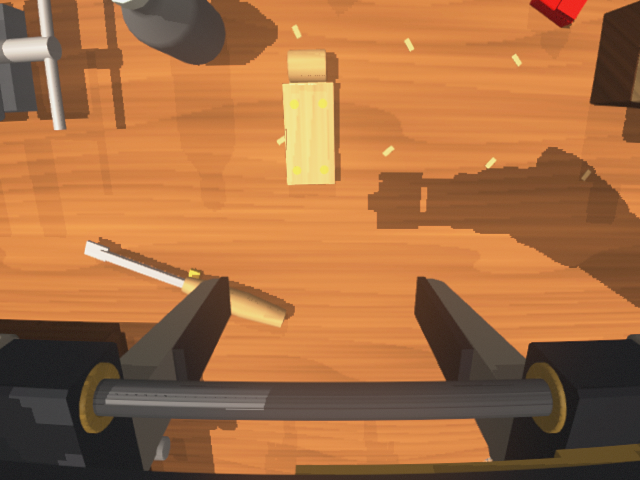

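The leaf is at (309,119) with its knuckle up-image (+x), 130.6 x 50.4 mm and 2.1° yaw, which matches the text. It has one knuckle, unlike the spare. Next I check clearance to the glue bottle at (170,25), because the gripper body is wide.

```bash
python3 - <<'E'
from h import *
for n in ['w8','w1','top0','scene0']:
    s=load(n);P=cloud(s);X,Y,Z=P[...,0],P[...,1],P[...,2]
    m=(X>.5)&(X<.72)&(Y>.37)&(Y<.48)&(Z>.03)&(Z<.2)
    Q=P[m]; 
    if len(Q)>20: print(n,len(Q),np.percentile(Q,[1,50,99],axis=0).round(3).tolist())
s=load('w8'); print([byd(s,p)[0].round(3) for p in [(195,275),(285,325),(90,245),(303,120),(40,50)]])
print(get_obs()['tool_pos']); rel((0.535,0.3285,0.01),np.radians(-90+2.1))
E
```

```text
w8 4635 [[0.59, 0.41, 0.033], [0.605, 0.427, 0.097], [0.629, 0.462, 0.147]]
w1 258 [[0.593, 0.409, 0.03], [0.614, 0.412, 0.037], [0.638, 0.426, 0.048]]
top0 409 [[0.589, 0.41, 0.031], [0.614, 0.428, 0.105], [0.718, 0.475, 0.156]]
scene0 1098 [[0.606, 0.409, 0.031], [0.634, 0.43, 0.097], [0.65, 0.463, 0.152]]
[array([0.366, 0.46 , 0.004]), array([ 0.3  ,  0.359, -0.001]), array([0.404, 0.573, 0.014]), array([0.536, 0.334, 0.012]), array([0.596, 0.556, 0.069])]
[0.45037391 0.31235562 0.19623686]
shift [ 1.552  0.706 -0.134] turn [-0.018  0.     0.   ] rows 4.920825033313462 0.28189228540025507
```

Emit:
jog_arm([
  [0.5, 0.68, -0.13, -0.018, 0, 0, 0],
  [1, 0.68, -0.13, -0.018, 0, 0, 0],
  [1, 0.68, -0.13, -0.018, 0, 0, 0],
  [1, 0.68, -0.13, -0.018, 0, 0, 0],
  [1, 0.68, -0.13, -0.018, 0, 0, 0],
  [1, 0.68, -0.13, -0.018, 0, 0, 0],
  [1, 0.68, -0.13, -0.018, 0, 0, 0],
])

```text
clock: 15.02
tool_pos: [0.5327, 0.3273, 0.0781]
eef_rot: [2.008, 1.569, 0.472]
force: [-0.1, 0.2, 0.4]
opening: 0.0917
```

```bash
python3 - <<'E'
from h import *
print(get_obs()['tool_pos'],get_obs()['opening'],psi_now()[0])
s=shot('wrist','w9'); blobs(s,zlo=.006,zhi=.05,xr=(.41,.64),yr=(.22,.4)); blobs(s,zlo=.016,zhi=.05,xr=(.41,.64),yr=(.22,.4))
rel((0.532,0.3288,-.035),np.radians(-90+2.1))
E
```

```text
[0.53268827 0.32732308 0.07810486] 0.09166211773098898 -1.5359048329847018
10384 z [0.0113 0.0126 0.0275] rect [536.5 328.7] [130.2  50.2] 1.7 px [321. 228.]
2158 z [0.0199 0.0262 0.0286] rect [586.8 330.2] [29.3 36. ] 2.1 px [321. 164.]
shift [ 0.948 -0.009 -0.007] turn [-0.001 -0.001 -0.001] rows 2.7289043428917354 0.02370542861467383
```

View pics/w9.png

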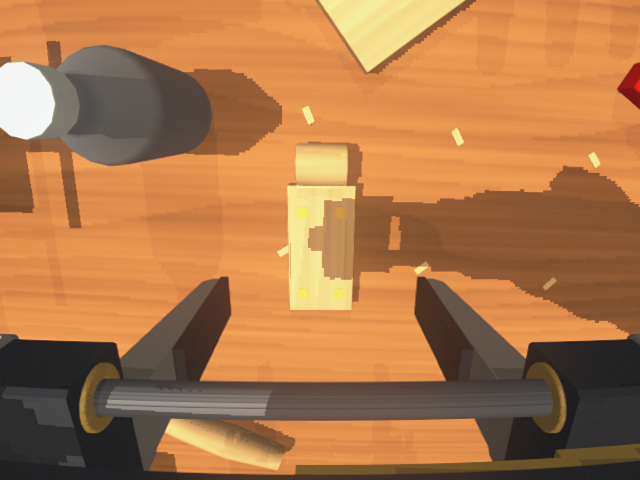

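The leaf is centred at (321,228) and square between the fingers. The last stretch goes slowly.

Emit:
jog_arm([
  [0.3, 0, 0, 0, 0, 0, 0],
  [0.6, 0, 0, 0, 0, 0, 0.1],
  [0.8, 0, 0, 0, 0, 0, 0.2],
  [0.92, 0, 0, 0, 0, 0, 0.2],
  [0.94, 0, 0, 0, 0, 0, 0.2],
  [0.94, 0, 0, 0, 0, 0, 0.2],
], force=30)

```text
clock: 15.57
tool_pos: [0.5326, 0.3282, -0.0352]
eef_rot: [2.195, 1.57, 0.66]
force: [0.1, -1.4, -0.0]
opening: 0.0733
```

Emit:
jog_arm([
  [0, 0, 0, 0, 0, 0, 0.7],
  [0, 0, 0, 0, 0, 0, 0.7],
  [0, 0, 0, 0, 0, 0, 0.7],
  [0, 0, 0, 0, 0, 0, 0.7],
  [0, 0, 0, 0, 0, 0, 0.7],
  [0, 0, 0, 0, 0, 0, 0.7],
])

```text
clock: 16.07
tool_pos: [0.5332, 0.3282, -0.0349]
eef_rot: [1.975, 1.569, 0.44]
force: [0.3, -1.5, 6.2]
opening: 0.0494
```

Emit:
jog_arm([
  [0, 0, 0, 0, 0, 0, 0.7],
  [-0.1, 0, 0, 0, 0, 0, 0.7],
  [-0.4, 0, 0, 0, 0, 0, 0.7],
  [-0.7, 0, 0, 0, 0, 0, 0.7],
  [-1, 0, 0, 0, 0, 0, 0.7],
  [-1, 0, 0, 0, 0, 0, 0.7],
  [-1, 0, 0, 0, 0, 0, 0.7],
])

```text
clock: 16.65
tool_pos: [0.5337, 0.3286, 0.0866]
eef_rot: [1.99, 1.566, 0.455]
force: [-0.5, -0.2, -1.3]
opening: 0.0494
```

```bash
cat >> h.py <<'E'
def leaf(s,o):
    """leaf in tool frame from the wrist cloud"""
    R0=R.from_euler('xyz',o['eef_rot']).as_matrix(); P=cloud(s); T=(P-o['tool_pos'])@R0
    ok=~np.isnan(T[...,0])
    m=ok&(np.abs(T[...,2])<.022)&(T[...,0]>-.056)&(T[...,0]<-.02)&(T[...,1]>-.09)&(T[...,1]<.09)
    # plate plane : y in [15,33] etc
    pl=m&(T[...,1]<.03)&(T[...,1]>-.04); Q=T[pl]; med=np.median(Q[:,0]); Q=Q[np.abs(Q[:,0]-med)<.004]
    A=np.c_[Q[:,1],Q[:,2],np.ones(len(Q))]; c=np.linalg.lstsq(A,Q[:,0],rcond=None)[0]
    print('plate top x_tool=',c[2].round(4),'slopes y,z (deg)',np.degrees(c[:2]).round(2),len(Q))
    kn=ok&(T[...,0]<-.045)&(T[...,0]>-.075)&(T[...,1]>.03)&(T[...,1]<.1)&(np.abs(T[...,2])<.035)
    if kn.sum()>50:
        Q=T[kn]; r=cv2.minAreaRect((Q[:,1:]*1000).astype(np.float32)); print('knuckle rect (y,z tool)',np.round(r[0],1),np.round(r[1],1),round(r[2],1),'top x',np.percentile(Q[:,0],2).round(4),kn.sum())
    return T
E
python3 - <<'E'
from h import *
o=get_obs();print(o['tool_pos'],o['opening'],psi_now()[0],o['force'])
s=shot('wrist','w10'); T=leaf(s,o)
for p in [(321,150),(321,170),(321,190),(321,205),(321,230),(321,260),(300,190),(345,190)]: print(p,T[p[1],p[0]].round(4))
E
```

```text
[0.53370176 0.32856075 0.08664534] 0.04939722035716958 -1.5352350773964212 [-0.52280446 -0.21253125 -1.29615061]
plate top x_tool= -0.0473 slopes y,z (deg) [ 0.07 -0.03] 12476
knuckle rect (y,z tool) [49.3  0.2] [38.5 50.1] 0.0 top x -0.0635 8419
(321, 150) [ 0.0867  0.0626 -0.0011]
(321, 170) [-0.0582  0.0633 -0.0006]
(321, 190) [-0.0621  0.056  -0.0006]
(321, 205) [-0.0634  0.0504 -0.0006]
(321, 230) [-0.0463  0.0357 -0.0006]
(321, 260) [-0.0465  0.0217 -0.0006]
(300, 190) [-0.0627  0.0561 -0.0086]
(345, 190) [-0.061   0.0559  0.0088]
```

View pics/w10.png

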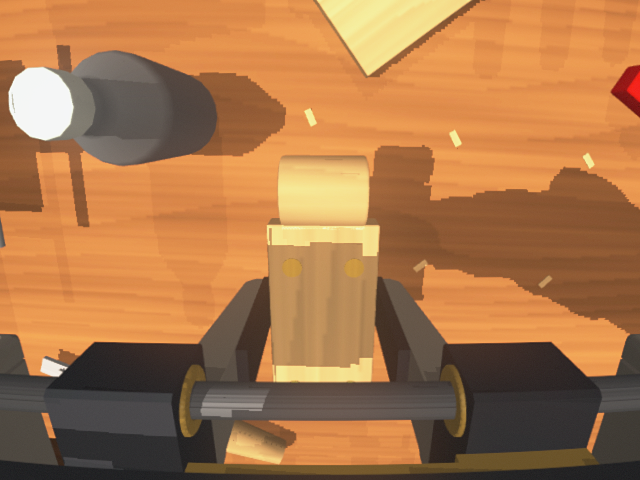

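```bash
cat >> h.py <<'E'
def knuck(T,tag=''):
    ok=~np.isnan(T[...,0])
    kn=ok&(T[...,0]<-.050)&(T[...,0]>-.075)&(T[...,1]>.03)&(T[...,1]<.085)&(np.abs(T[...,2])<.022)
    Q=T[kn]; r=cv2.minAreaRect((Q[:,1:]*1000).astype(np.float32)); print(tag,'leaf knuckle (y,z tool)',np.round(r[0],1),np.round(r[1],1),round(r[2],2))
    # circle fit in (y,x) with central strip
    q=Q[np.abs(Q[:,2]-r[0][1]/1000)<.014]; y,x=q[:,1],q[:,0]
    # known radius 15
    from scipy.optimize import least_squares
    f=least_squares(lambda c:np.hypot(y-c[0],x-c[1])-.015,[.054,-.048],loss='soft_l1',f_scale=.0005)
    print(tag,'leaf axis y,x tool',f.x.round(4),'rms',np.sqrt(np.mean(f.fun**2)).round(5),len(q)); return f.x,r
def jamb(s,tag=''):
    from scipy.optimize import least_squares
    P=cloud(s);X,Y,Z=P[...,0],P[...,1],P[...,2]; cs=[]
    for (y0,y1) in [(-.03,.03),(-.11,-.05)]:
        m=(X>.515)&(X<.556)&(Y>y0)&(Y<y1)&(Z>.078)&(Z<.096)
        if m.sum()<50: continue
        Q=P[m]; r=cv2.minAreaRect((Q[:,:2]*1000).astype(np.float32))
        yc=np.median(Q[:,1]); q=Q[np.abs(Q[:,1]-yc)<.013]
        f=least_squares(lambda c:np.hypot(q[:,0]-c[0],q[:,2]-c[1])-.015,[.535,.074],loss='soft_l1',f_scale=.0005)
        print(tag,'jamb kn rect',np.round(r[0],1),np.round(r[1],1),round(r[2],1),'axis x,z',f.x.round(4),'y ext',np.percentile(Q[:,1],[1,99]).round(4),len(q)); cs.append((f.x[0],np.mean(np.percentile(Q[:,1],[1,99])),f.x[1]))
    if len(cs)==2:
        c=np.array(cs); print(tag,'mid',c.mean(0).round(4),'yaw deg',np.degrees(np.arctan2(-(c[0]-c[1])[0],(c[0]-c[1])[1])).round(2))
E
python3 - <<'E'
from h import *
for n in ['w1','w2','top0','scene0']: jamb(load(n),n)
s=load('w10'); o=get_obs(); R0=R.from_euler('xyz',o['eef_rot']).as_matrix(); T=(cloud(s)-o['tool_pos'])@R0
knuck(T)
E
```

```text
w1 jamb kn rect [536.2  -1. ] [36.1 28.5] 88.7 axis x,z [0.5358 0.0731] y ext [-0.0189  0.0168] 438
w1 jamb kn rect [533.6 -79. ] [35.9 28. ] 87.6 axis x,z [0.5334 0.0732] y ext [-0.0964 -0.0616] 434
w1 mid [ 0.5346 -0.04    0.0732] yaw deg -1.74
w2 jamb kn rect [535.9  -0.7] [36.4 28.3] 88.2 axis x,z [0.5357 0.0731] y ext [-0.0186  0.0165] 718
w2 jamb kn rect [533.4 -79. ] [36.  28.3] 87.6 axis x,z [0.5333 0.0731] y ext [-0.0964 -0.0615] 711
w2 mid [ 0.5345 -0.04    0.0731] yaw deg -1.78
top0 jamb kn rect [537.5  -7.1] [42.1 36.2] 89.2 axis x,z [0.5353 0.0773] y ext [-0.0193  0.0138] 85
top0 jamb kn rect [536.3 -83.6] [39.2 36.8] 88.8 axis x,z [0.5332 0.0762] y ext [-0.0972 -0.0639] 95
top0 mid [ 0.5343 -0.0416  0.0767] yaw deg -1.54
scene0 jamb kn rect [537.7  -1.9] [36.1 26.6] 87.7 axis x,z [0.5364 0.0756] y ext [-0.0194  0.016 ] 102
scene0 jamb kn rect [536.4 -79.7] [28.2 36.6] 4.1 axis x,z [0.5333 0.0748] y ext [-0.0973 -0.062 ] 104
scene0 mid [ 0.5349 -0.0407  0.0752] yaw deg -2.28
 leaf knuckle (y,z tool) [49.9 -0.1] [39.3 43.6] 0.03
 leaf axis y,x tool [ 0.0544 -0.0502] rms 0.00118 5264
```

```bash
python3 - <<'E'
from h import *
s=load('w10'); o=get_obs(); R0=R.from_euler('xyz',o['eef_rot']).as_matrix(); T=(cloud(s)-o['tool_pos'])@R0
for v in range(155,240,5): print(v,T[v,321].round(4),T[v,290].round(4), T[v,272].round(4),T[v,374].round(4))
E
```

```text
155 [-0.0518  0.0695 -0.0016] [-0.0515  0.0694 -0.0144] [ 0.0859  0.0602 -0.0401] [0.0864 0.0603 0.0384]
160 [-0.057   0.0679 -0.0016] [-0.0581  0.0679 -0.0138] [ 0.0866  0.0563 -0.0403] [0.0868 0.0564 0.0386]
165 [-0.0591  0.0661 -0.0016] [-0.0602  0.0662 -0.0137] [ 0.085   0.0527 -0.0402] [0.085  0.0528 0.0385]
170 [-0.0605  0.0643 -0.0016] [-0.0619  0.0644 -0.0136] [ 0.086   0.0487 -0.0405] [0.0855 0.0489 0.0387]
175 [-0.0628  0.0626 -0.0016] [-0.0623  0.0625 -0.0136] [ 0.0868  0.0447 -0.0407] [0.0855 0.045  0.0388]
180 [-0.0641  0.0608 -0.0016] [-0.0634  0.0607 -0.0136] [ 0.0864  0.0409 -0.0408] [0.0865 0.041  0.0391]
185 [-0.065   0.059  -0.0016] [-0.064   0.0589 -0.0135] [ 0.0856  0.0371 -0.0408] [0.0862 0.0371 0.0392]
190 [-0.0645  0.057  -0.0016] [-0.0643  0.057  -0.0136] [ 0.0861  0.033  -0.041 ] [0.0862 0.0332 0.0394]
195 [-0.0661  0.0554 -0.0016] [-0.0659  0.0553 -0.0135] [ 0.0864  0.029  -0.0412] [0.0856 0.0293 0.0394]
200 [-0.0654  0.0533 -0.0016] [-0.0652  0.0532 -0.0136] [ 0.0853  0.0252 -0.0412] [0.087  0.025  0.0398]
205 [-0.0657  0.0514 -0.0016] [-0.0652  0.0513 -0.0136] [ 0.0853  0.0212 -0.0413] [0.0865 0.0211 0.0399]
210 [-0.0635  0.0489 -0.0016] [-0.0633  0.0489 -0.0138] [ 0.0865  0.0169 -0.0416] [0.0868 0.0169 0.0401]
215 [-0.0633  0.0469 -0.0016] [-0.0624  0.0466 -0.0139] [ 0.0869  0.0127 -0.0418] [0.0858 0.0131 0.0401]
220 [-0.0613  0.0444 -0.0016] [-0.06    0.044  -0.0142] [-0.0417  0.0396 -0.0241] [-0.0408  0.0395  0.0226]
225 [-0.0579  0.0414 -0.0016] [-0.0564  0.041  -0.0146] [-0.048   0.0389 -0.0233] [-0.0491  0.0392  0.0216]
230 [-0.0486  0.0367 -0.0016] [-0.0502  0.0371 -0.0152] [-0.0498  0.037  -0.0231] [-0.0499  0.0372  0.0216]
235 [-0.0494  0.0347 -0.0016] [-0.0485  0.0344 -0.0154] [-0.0497  0.0347 -0.0232] [-0.0496  0.0348  0.0217]
```

The arm was still settling in that picture, so I let it rest and re-measure the held leaf, saving the state with each picture.

Emit:
jog_arm([
  [0, 0, 0, 0, 0, 0, 0.7],
  [0, 0, 0, 0, 0, 0, 0.7],
])

```text
clock: 16.87
tool_pos: [0.5314, 0.3267, 0.0821]
eef_rot: [-1.033, 1.568, -2.569]
force: [0.4, -1.1, -1.2]
opening: 0.0496
```

```bash
cat >> h.py <<'E'
def knuck(T,tag=''):
    from scipy.optimize import least_squares
    ok=~np.isnan(T[...,0])
    pl=ok&(np.abs(T[...,2])<.018)&(T[...,1]>-.01)&(T[...,1]<.036)&(T[...,0]>-.056)&(T[...,0]<-.035)
    Q=T[pl]; A=np.c_[Q[:,1],Q[:,2],np.ones(len(Q))]; c=np.linalg.lstsq(A,Q[:,0],rcond=None)[0]; top=np.median(Q[:,0])
    kn=ok&(T[...,0]<top-.004)&(T[...,0]>-.075)&(T[...,1]>.036)&(T[...,1]<.085)&(np.abs(T[...,2])<.022)
    Q=T[kn]; r=cv2.minAreaRect((Q[:,1:]*1000).astype(np.float32)); zc=np.percentile(Q[:,2],[1,99])
    q=Q[np.abs(Q[:,2]-zc.mean())<.014]; y,x=q[:,1],q[:,0]
    f=least_squares(lambda c:np.hypot(y-c[0],x-c[1])-.015,[.054,-.048],loss='soft_l1',f_scale=.0005)
    print(tag,'plate top',top.round(4),'slope y,z deg',np.degrees(c[:2]).round(2),'knuckle z ext',zc.round(4),'mid',zc.mean().round(4),'rect ang',round(r[2],2),np.round(r[1],1),'axis y,x',f.x.round(4),'rms',np.sqrt(np.mean(f.fun**2)).round(5))
    return np.array([f.x[1],f.x[0],zc.mean()])
def toolcloud(s,o): return (cloud(s)-o['tool_pos'])@R.from_euler('xyz',o['eef_rot']).as_matrix()
E
python3 - <<'E'
from h import *
o=get_obs(); s=shot('wrist','w11'); o2=get_obs(); print(o['tool_pos'],o2['tool_pos'],psi_now()[0])
e=knuck(toolcloud(s,o))
# target: eye at jamb mid (camera world), then 70 mm in front, yaw -1.75deg
psi=-np.pi/2-np.radians(1.7); D=down(psi)
for dx in (-.08,-.0015): print(dx,'TCP target',(np.array([.5345,-.04,.0731])+np.array([dx*np.cos(.03),-dx*np.sin(.03),0])-D@e).round(4))
E
```

```text
[0.53135457 0.32674413 0.08209149] [0.531425   0.32692633 0.08210467] -1.5350551150948193
 plate top -0.0473 slope y,z deg [ 0.15 -0.03] knuckle z ext [-0.0172  0.0177] mid 0.0003 rect ang 89.92 [36.3 28.4] axis y,x [ 0.0535 -0.0478] rms 0.00054
-0.08 TCP target [ 0.4011 -0.0357  0.0253]
-0.0015 TCP target [ 0.4796 -0.0381  0.0253]
```

Emit:
jog_arm([
  [-0.1, -0.2, 0.2, 0.01, 0, 0, 0.7],
  [-0.2, -0.4, 0.4, 0.03, 0, 0, 0.7],
  [-0.2, -0.6, 0.7, 0.033, 0, 0, 0.7],
  [-0.2, -0.8, 1, 0.033, 0, 0, 0.7],
  [-0.2, -0.8, 1, 0.033, 0, 0, 0.7],
])

```text
clock: 17.33
tool_pos: [0.4356, 0.1968, 0.1056]
eef_rot: [-0.654, 1.56, -2.259]
force: [-0.4, -0.9, -2.2]
opening: 0.0497
```

Emit:
jog_arm([
  [0, 0, 0.3, 0, 0, 0, 0.7],
  [0, 0, 0.6, 0, 0, 0, 0.7],
  [0, 0, 0.9, 0, 0, 0, 0.7],
  [0, 0, 1, 0, 0, 0, 0.7],
])

```text
clock: 17.67
tool_pos: [0.4359, 0.0791, 0.1067]
eef_rot: [-0.791, 1.567, -2.397]
force: [0.2, -0.8, -1.4]
opening: 0.0497
```

Emit:
jog_arm([
  [0, 0, 0.3, 0, 0, 0, 0.7],
  [0, 0, 0.6, 0, 0, 0, 0.7],
  [0, 0, 0.8, 0, 0, 0, 0.7],
  [0, 0, 0.9, 0, 0, 0, 0.7],
  [0, 0, 0.9, 0, 0, 0, 0.7],
  [0, 0, 0.9, 0, 0, 0, 0.7],
  [0, 0, 0.9, 0, 0, 0, 0.7],
])

```text
clock: 18.25
tool_pos: [0.4337, -0.0222, 0.1075]
eef_rot: [-2.504, 1.57, 2.179]
force: [-0.6, 0.2, -0.1]
opening: 0.0495
```

```bash
python3 - <<'E'
from h import *
o=get_obs(); s=shot('wrist','w12'); o2=get_obs(); print(o['tool_pos'],o2['tool_pos'],psi_now()[0],o['opening'],o['force'])
jamb(s); e=knuck(toolcloud(s,o)); rel([.436,-.0365,.0253],-np.pi/2-np.radians(1.7),o)
E
```

```text
[ 0.43370479 -0.02218358  0.10748795] [ 0.43377978 -0.02198169  0.10757943] -1.5987309705847652 0.04954707318372666 [-0.62604837  0.21348382 -0.09953939]
 jamb kn rect [535.3  -0.7] [35.8 27.7] 88.1 axis x,z [0.5354 0.073 ] y ext [-0.0184  0.0165] 2219
 jamb kn rect [532.9 -78.8] [36.5 27.6] 87.8 axis x,z [0.5331 0.0731] y ext [-0.0958 -0.0606] 2190
 mid [ 0.5343 -0.0396  0.0731] yaw deg -1.73
 plate top -0.0474 slope y,z deg [ 0.15 -0.02] knuckle z ext [-0.0172  0.0177] mid 0.0003 rect ang 89.88 [36.3 28.3] axis y,x [ 0.0535 -0.0479] rms 0.00055
shift [0.685 0.023 0.119] turn [ 0. -0.  0.] rows 2.0013692699061245 0.011186259471244166
```

View pics/w12.png

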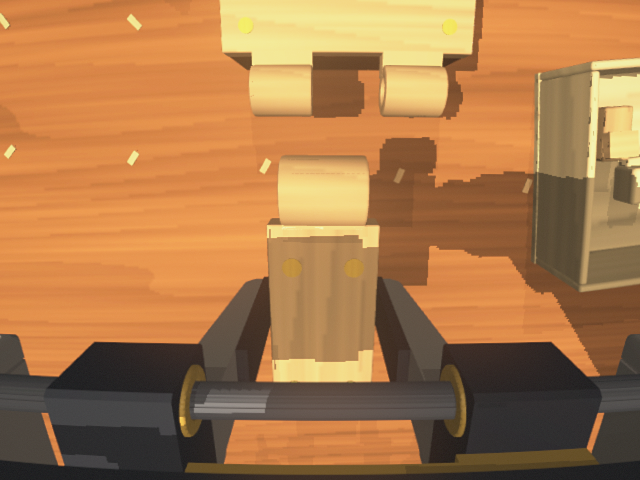

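The jamb gap is at (346,90) and the leaf knuckle at (324,190). Repeated measurements of both axes agree within 1 mm. Going to the pre-insert pose at hinge height.

Emit:
jog_arm([
  [0.2, 0.02, 0.12, 0, 0, 0, 0.7],
  [0.45, 0.02, 0.12, 0, 0, 0, 0.7],
  [0.68, 0.02, 0.12, 0, 0, 0, 0.7],
  [0.68, 0.02, 0.12, 0, 0, 0, 0.7],
  [0.68, 0.02, 0.12, 0, 0, 0, 0.7],
  [0.68, 0.02, 0.12, 0, 0, 0, 0.7],
])

```text
clock: 18.8
tool_pos: [0.4368, -0.0368, 0.0272]
eef_rot: [1.862, 1.569, 0.263]
force: [-0.1, -0.0, -0.7]
opening: 0.0497
```

```bash
cat > fit.py <<'E'
from h import *
import sys
def go(n):
    o=get_obs(); s=shot('wrist',n); print(o['clock'],o['tool_pos'],'psi',psi_now()[0].round(4),'open',o['opening'].round(4),'F',o['force'].round(2))
    jamb(s); e=knuck(toolcloud(s,o)); R0=R.from_euler('xyz',o['eef_rot']).as_matrix(); E=o['tool_pos']+R0@e
    J=np.array([.5344,-.0397,.0731]); a=np.radians(-1.73); Rj=np.array([[np.cos(a),-np.sin(a),0],[np.sin(a),np.cos(a),0],[0,0,1]])
    print('leaf eye',E.round(4),'in jamb axes mm',((E-J)@Rj*1000).round(2),'yaw err deg',np.degrees(psi_now()[0]+np.pi/2-a).round(2))
    tgt=J+Rj@np.array([-.0012,0,0]); rel(o['tool_pos']+tgt-E,-np.pi/2+a,o)
go(sys.argv[1])
E
python3 fit.py w13
```

```text
Traceback (most recent call last):
  File "fit.py", line 9, in <module>
    go(sys.argv[1])
    ~~^^^^^^^^^^^^^
  File "fit.py", line 4, in go
    o=get_obs(); s=shot('wrist',n); print(o['clock'],o['tool_pos'],'psi',psi_now()[0].round(4),'open',o['opening'].round(4),'F',o['force'].round(2))
                                                                                                      ^^^^^^^^^^^^^^^^^^
AttributeError: 'float' object has no attribute 'round'
```

```bash
sed -i "s/o\['opening'\].round(4)/round(o['opening'],4)/" fit.py; python3 fit.py w14
```

```text
18.85 [ 0.43716138 -0.03716884  0.02756999] psi -1.6001 open 0.05 F [ 0.35 -0.38 -1.42]
 jamb kn rect [535.3  -0.9] [36.3 28.4] 88.8 axis x,z [0.5354 0.0731] y ext [-0.0188  0.0164] 5110
 jamb kn rect [532.9 -78.6] [36.5 28.1] 88.0 axis x,z [0.5331 0.0731] y ext [-0.0958 -0.0607] 5133
 mid [ 0.5343 -0.0397  0.0731] yaw deg -1.7
 plate top -0.0474 slope y,z deg [ 0.11 -0.03] knuckle z ext [-0.0172  0.0178] mid 0.0003 rect ang 89.93 [43.8 45. ] axis y,x [ 0.0534 -0.048 ] rms 0.00053
leaf eye [ 0.4904 -0.039   0.0757] in jamb axes mm [-43.96  -0.62   2.56] yaw err deg 0.05
shift [ 0.022  0.356 -0.005] turn [ 0.001  0.    -0.001] rows 1.027444156515276 0.02301368094828242
```

View pics/w14.png

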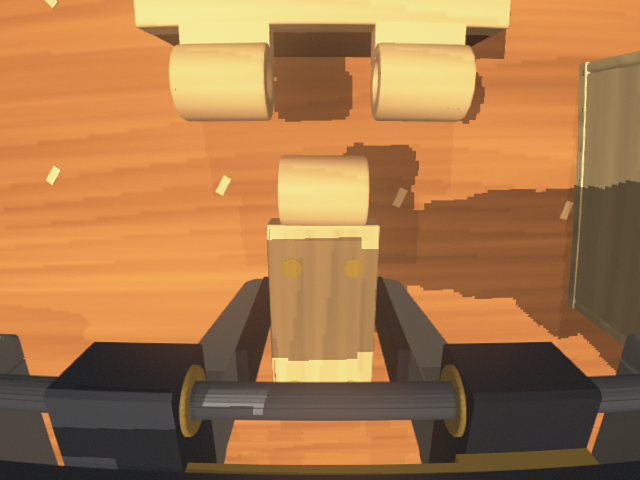

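The leaf knuckle (278–369 px, centre 323) lines up with the gap (272–373 px, centre 322). It needs to go 2.6 mm lower, then straight in.

Emit:
jog_arm([
  [0.022, 0, -0.003, 0, 0, 0, 0.7],
  [0.022, 0.05, -0.003, 0, 0, 0, 0.7],
  [0.022, 0.1, -0.003, 0, 0, 0, 0.7],
  [0.022, 0.15, -0.003, 0, 0, 0, 0.7],
  [0.022, 0.2, -0.003, 0, 0, 0, 0.7],
  [0.022, 0.25, -0.003, 0, 0, 0, 0.7],
  [0.022, 0.29, -0.003, 0, 0, 0, 0.7],
  [0.022, 0.29, -0.003, 0, 0, 0, 0.7],
  [0.022, 0.29, -0.003, 0, 0, 0, 0.7],
])

```text
clock: 19.65
tool_pos: [0.4706, -0.0386, 0.0234]
eef_rot: [-2.019, 1.57, 2.664]
force: [-0.7, -0.2, -0.3]
opening: 0.0496
```

```bash
python3 fit.py w15
```

```text
19.65 [ 0.47063227 -0.03856748  0.0233615 ] psi -1.601 open 0.0496 F [-0.74 -0.15 -0.27]
 jamb kn rect [532.6  -6.7] [47.8 33.7] 87.6 axis x,z [0.5354 0.0731] y ext [-0.0295  0.0161] 4717
 jamb kn rect [531.4 -73.6] [32.2 47.4] 0.8 axis x,z [0.5332 0.0731] y ext [-0.0959 -0.0505] 4713
 mid [ 0.5343 -0.0399  0.0731] yaw deg -1.81
 plate top -0.0473 slope y,z deg [ 0.13 -0.04] knuckle z ext [-0.0219  0.0216] mid -0.0001 rect ang 89.65 [44.1 38.1] axis y,x [ 0.0535 -0.0479] rms 0.00053
leaf eye [ 0.5241 -0.0401  0.0713] in jamb axes mm [-10.3   -0.69  -1.84] yaw err deg 0.0
shift [-0.015  0.076 -0.006] turn [-0. -0.  0.] rows 0.22332468541284975 0.003566146911705423
```

View pics/w15.png

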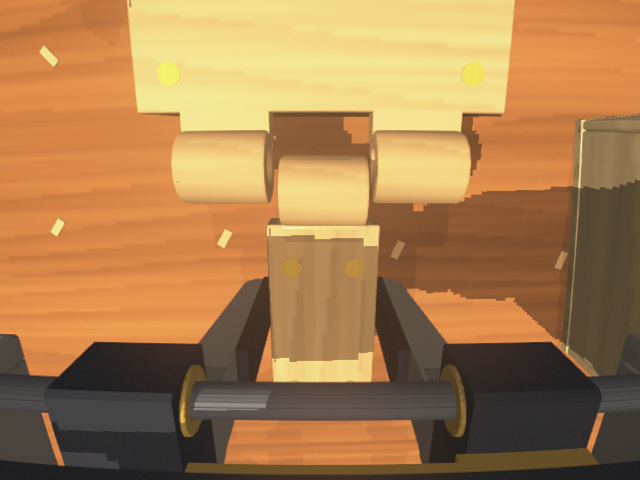

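```bash
cat > gap.py <<'E'
from h import *
def gaps(n):
    s=load(n); P=cloud(s); J=np.array([.5344,-.0397,.0731]); a=np.radians(-1.73); Rj=np.array([[np.cos(a),-np.sin(a),0],[np.sin(a),np.cos(a),0],[0,0,1]])
    L=(P-J)@Rj*1000
    def ext(x0,x1,zlo):
        m=(L[...,0]>x0)&(L[...,0]<x1)&(L[...,2]>zlo)&(L[...,2]<20)&(np.abs(L[...,1])<62)
        y=np.sort(L[...,1][m]); g=np.where(np.diff(y)>1.2)[0]; 
        return [(round(p[0],1),round(p[-1],1)) for p in np.split(y,g+1) if len(p)>15]
    print(n,'block knuckles (x -3..8)',ext(-3,8,10)); print(n,'leaf kn (x<-5)',ext(-14,-6,10), ext(-3,3,10))
import sys
for n in sys.argv[1:]: gaps(n)
E
python3 gap.py w14 w15
```

```text
w14 block knuckles (x -3..8) [(np.float64(-57.2), np.float64(-20.8)), (np.float64(20.7), np.float64(56.9))]
w14 leaf kn (x<-5) [(np.float64(-56.7), np.float64(-20.8)), (np.float64(21.0), np.float64(56.7))] [(np.float64(-56.8), np.float64(-20.8)), (np.float64(20.7), np.float64(56.9))]
w15 block knuckles (x -3..8) [(np.float64(-57.3), np.float64(-21.0)), (np.float64(-18.9), np.float64(16.4)), (np.float64(20.8), np.float64(56.7))]
w15 leaf kn (x<-5) [(np.float64(-56.7), np.float64(-21.0)), (np.float64(-19.1), np.float64(17.1)), (np.float64(20.8), np.float64(56.7))] [(np.float64(-56.9), np.float64(-21.0)), (np.float64(-18.9), np.float64(16.4)), (np.float64(20.8), np.float64(56.7))]
```

Gap −21.0..+20.8 mm, leaf knuckle −19.0..+17.0 mm. So the corrections are about 0.9 mm sideways and 1.8 mm up, then forward.

Emit:
jog_arm([
  [-0.015, 0, -0.008, 0, 0, 0, 0.7],
  [-0.015, 0, -0.008, 0, 0, 0, 0.7],
  [-0.015, 0.03, -0.008, 0, 0, 0, 0.7],
  [-0.015, 0.055, -0.008, 0, 0, 0, 0.7],
  [-0.015, 0.07, -0.008, 0, 0, 0, 0.7],
  [-0.015, 0.07, -0.008, 0, 0, 0, 0.7],
  [-0.015, 0.07, -0.008, 0, 0, 0, 0.7],
  [-0.015, 0.07, -0.008, 0, 0, 0, 0.7],
])

```text
clock: 20.37
tool_pos: [0.4789, -0.038, 0.0253]
eef_rot: [-1.395, 1.571, -2.996]
force: [0.9, 0.1, -0.3]
opening: 0.0496
```

```bash
python3 fit.py w16; python3 gap.py w16
```

```text
20.3667 [ 0.47887151 -0.03795734  0.02526174] psi -1.601 open 0.0496 F [ 0.85  0.14 -0.29]
 jamb kn rect [535.3  -6.8] [48.  29.6] 86.5 axis x,z [0.5353 0.0731] y ext [-0.0296  0.0162] 4464
 jamb kn rect [533.2 -73.5] [29.6 47. ] 0.2 axis x,z [0.5333 0.0731] y ext [-0.0958 -0.0505] 4430
 mid [ 0.5343 -0.0399  0.0731] yaw deg -1.78
 plate top -0.0473 slope y,z deg [ 0.12 -0.  ] knuckle z ext [-0.0216  0.0217] mid 0.0 rect ang 89.98 [44.  29.6] axis y,x [ 0.0534 -0.0479] rms 0.00054
leaf eye [ 0.5323 -0.0396  0.0732] in jamb axes mm [-2.1   0.05  0.05] yaw err deg 0.0
shift [0.    0.007 0.   ] turn [0. 0. 0.] rows 0.021571419051119083 0.002107240357449062
w16 block knuckles (x -3..8) [(np.float64(-57.0), np.float64(-21.0)), (np.float64(-18.3), np.float64(17.9)), (np.float64(20.7), np.float64(57.0))]
w16 leaf kn (x<-5) [(np.float64(-56.4), np.float64(-21.0)), (np.float64(-18.1), np.float64(17.8)), (np.float64(21.0), np.float64(56.6))] [(np.float64(-57.0), np.float64(-21.0)), (np.float64(-18.1), np.float64(17.9)), (np.float64(20.7), np.float64(57.0))]
```

View pics/w16.png

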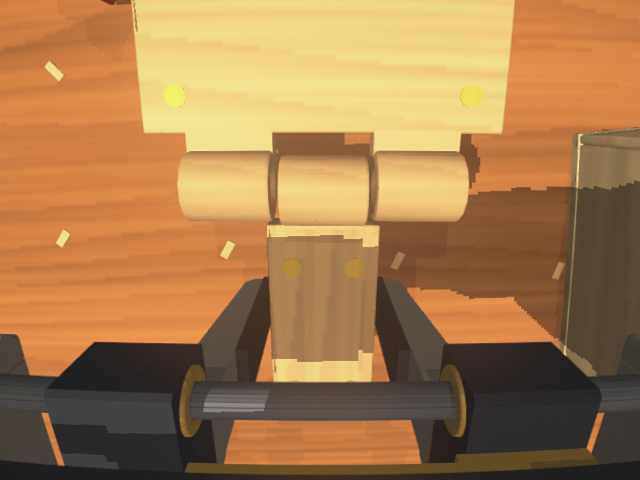

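y and z are centred within 0.1 mm, and the leaf sits 2.1 mm in front of the axis. Easing in another 1 mm keeps the plate end off the block knuckles.

Emit:
jog_arm([
  [0, 0.004, 0, 0, 0, 0, 0.7],
  [0, 0.009, 0, 0, 0, 0, 0.7],
  [0, 0.009, 0, 0, 0, 0, 0.7],
  [0, 0.009, 0, 0, 0, 0, 0.7],
  [0, 0.009, 0, 0, 0, 0, 0.7],
  [0, 0.009, 0, 0, 0, 0, 0.7],
])

```text
clock: 20.92
tool_pos: [0.48, -0.038, 0.0253]
eef_rot: [-1.274, 1.571, -2.875]
force: [0.1, -0.1, -0.9]
opening: 0.0494
```

```bash
python3 fit.py w17; python3 gap.py w17; python3 - <<'E'
from h import *
s=shot('scene','s17'); t=shot('top','t17')
save('s17c',cv2.resize(s['im'][170:300,180:380],(800,520),interpolation=cv2.INTER_CUBIC))
E
```

```text
20.9167 [ 0.48004696 -0.03800072  0.02531596] psi -1.6011 open 0.0494 F [ 0.09 -0.15 -0.94]
 jamb kn rect [535.3  -6.6] [47.6 28.4] 87.3 axis x,z [0.5353 0.0731] y ext [-0.0296  0.0161] 4459
 jamb kn rect [533.6 -73.3] [46.8 27.9] 89.4 axis x,z [0.5332 0.073 ] y ext [-0.0958 -0.0505] 4435
 mid [ 0.5343 -0.0399  0.0731] yaw deg -1.79
 plate top -0.0473 slope y,z deg [ 0.14 -0.13] knuckle z ext [-0.0216  0.0217] mid 0.0 rect ang 89.88 [44.  28.3] axis y,x [ 0.0535 -0.0479] rms 0.00054
leaf eye [ 0.5335 -0.0397  0.0732] in jamb axes mm [-0.93  0.01  0.13] yaw err deg -0.0
shift [ 0.001 -0.002  0.   ] turn [-0.  0.  0.] rows 0.0073329898796998605 0.0007309492569822873
w17 block knuckles (x -3..8) [(np.float64(-56.8), np.float64(-21.0)), (np.float64(-18.3), np.float64(17.9)), (np.float64(20.8), np.float64(56.9))]
w17 leaf kn (x<-5) [(np.float64(-56.7), np.float64(-21.1)), (np.float64(-18.1), np.float64(17.8)), (np.float64(20.9), np.float64(56.6))] [(np.float64(-56.8), np.float64(-21.0)), (np.float64(-18.2), np.float64(17.8)), (np.float64(20.8), np.float64(56.9))]
```

View pics/w17.png

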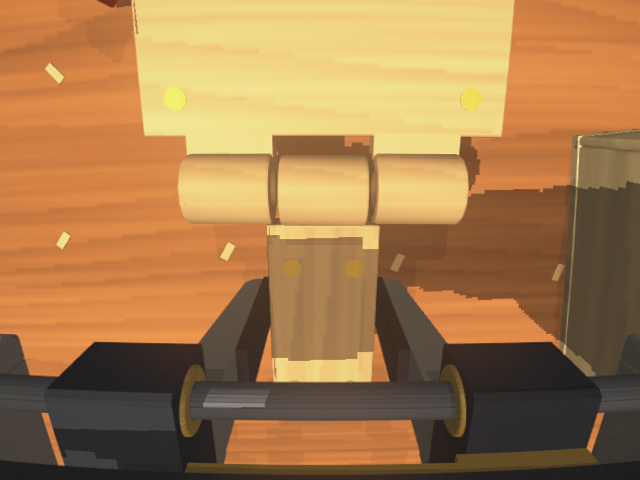

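View pics/s17.png

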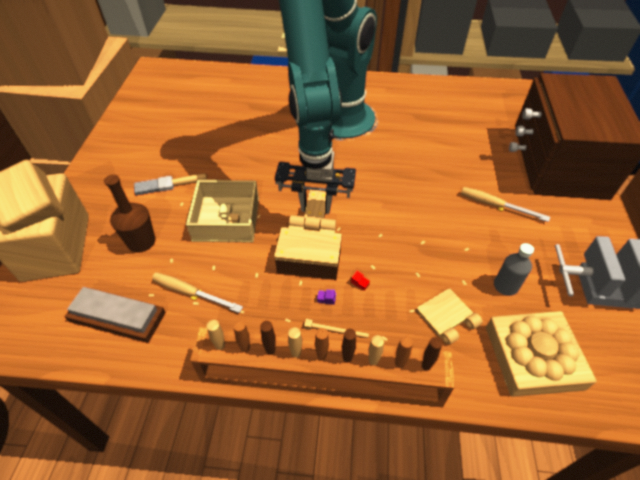

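The final wrist view shows the three knuckles in one line at (180–468, 190) with even gaps. The scene view shows both offcuts in the bin at (222,212) and everything else in place. Contact forces are near zero, so I'm handing in.

```bash
python3 -c "
from h import *
print(order.job_done()); o=get_obs(); print(o['clock'],o['tool_pos'],o['opening'],o['force'])"
```

```text
the job is handed in; nothing more can be done
None
the job is handed in; nothing more can be done
```

Both offcuts are in the scrap bin, and the job was handed in at about 21 s. The gripper alone is holding the loose leaf, with its knuckle between the block's two knuckles.

**Last checks of the fit (wrist camera):**
- The leaf hole is 0.9 mm in front of the block's hinge axis, 0.0 mm off sideways and 0.1 mm off in height. I left it slightly in front on purpose, so the plate end stays off the block's knuckles.
- The yaw error is 0.0° and the leaf's tilt is about 0.1°.
- The gaps beside the knuckle are about 2.8 and 3.0 mm. The wrist force was under 1 N, so nothing was touching.
- The scene view showed both offcuts in the bin and everything else where it was.

**What disagreed:**
- **Fingertip position:** the wrist and scene cameras both put the real fingertips about 38 mm short of the reported TCP. Because of this, my first two tries at offcut_a closed above the stick without moving it; I corrected for it from then on.
- **Height readings:** the wrist camera reads about 1.5 mm low. I measured the leaf and the block in the same pictures, so this cancels out of the fit.
- **Offcut_b:** the block was pushed about 10 mm sideways as the jaws closed on it, but the grip held.
- **After hand-in:** the state could no longer be read, so these figures are from just before.

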